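Hook up the drop guard of a bench card press

TASK

Open up the card press: lift its guard by the slotted bar on the front, swing the bar in over the upturned lip of the tongue under the press head, and lower it gently (do not let it drop) so that the bar's cross-rod sits down in the notch and keeps the guard up. Then let go; leave the cup, the card model and the glue bottle where they stand.

Things in the scene. Friction and masses are not known exactly. Their poses are not given: they have to be found in the camera images.
- press_front (a point): middle of the bed's front edge, on the table, of a grey bench press fixed there, 240 deep x 320 wide x 400 high (mm). Axes: x into the press (its open front with the guard looks to -x, to the robot), y left, z up. Other sizes are in the press's frame: same axes, this point at x=-110, y=0, z=0. Bed 35 high. Columns at y=+-135 (x +-35). Head beam z 280 to 355, front at x=-40. Guard plane x=-50.
- overhang (a point): middle between the front lower corners of two cheek plates that overhang forward from the press head, at x=-115, y=0, z=345 mm of the press. Cheeks: 14 thick, centred at y=+-79, z 345 to 400, from x=-115 back; a lamp rail joins them (x -89 to -71, z 375 to 395). They block an upright gripper over the hooked bar: tilt the tool back towards the robot, 35 to 50 degrees from vertical.
- guard (a joint): height of the guard in m: a clear panel in an aluminium frame, 226 wide x 79 high, sliding straight up; 0 = down (bottom edge 35 mm above the table), upper stop 0.118. Guard and bar weigh 0.5 to 1.0 kg together and fall if released. Hooked up it reads about 0.066 to 0.074.
- bar (a joint): angle of the slotted bar about its hinge in rad: 0 = leaning 60 degrees from vertical towards the robot (stop), growing as it swings upright, in towards the press (stop 0.90); lean = 60 degrees minus this. The hinge is stiff (0.25 N m): the bar stays where it is put. With the cross-rod in the notch it reads about 0.50 to 0.72 (lean 31 to 19 degrees).
- bar_hinge (a point): hinge of the bar on the guard's front, at x=-62, y=0 of the press, 100 mm above the table when the guard is down; it rises with the guard. The bar turns about the press's y axis here.
- bar_grip (a point): centre of the black grip at the bar's free end, 142 mm along the bar from the hinge. The grip is 24 wide (along y of the press: pinch it across this), 16 thick, 60 long along the bar. Its z axis points along the bar away from the hinge, its y axis is the press's y.
- cross_rod (a point): middle of a round steel rod, 8 mm thick, lying along y across the bar at the upper end of its 20 mm wide slot, 95 mm along the bar from the hinge. This sits in the notch; the slot below it straddles the tongue.
- notch (a point): centre of the seated cross-rod, at x=-102, y=0, z=256 mm of the press, same axes. Notch: in a 10 mm thick dark steel tongue sticking out of the head towards -x, open at the top, 22 long in x (11 either side of this point), floor 4 below this point. Lip on the robot's side: 6 thick, top 6 above this point (the rod's centre must pass over it at least 10 above). Back wall rises 20 above.
- cup: yellow paper cup, 80 wide, 100 high, loose bystander; origin under its centre
- house_model: white card model of a house on a black board, 90 x 120, 90 high, loose bystander; origin under the board's centre
- glue: white glue bottle with orange cap, 52 wide, 150 high, loose bystander; origin under its centre

How it is judged:
By the outcome, as a careful person would: the job done as asked, in the order asked, and still so for the second after the job is handed in, with the robot touching nothing.
It also fails if it takes over 51 s, if anything falls off the work surface, if the arm or the gripper's body presses on something with over 40 N, if the wrist force passes 120 N, or if a joint passes its speed limit or range.

ROBOT

A 6-joint arm with a two-finger parallel gripper is mounted at the origin on the work surface. World frame = base frame: x ahead of the robot, y to its left, z up, the work surface at z = 0. Lengths are in m, angles in rad, forces in N, time in s.
With the tool pointing down it reaches from about 0.4 to 0.825 m from the base axis. Payload 7 kg.
Tool frame: the origin (TCP) lies at the very end of the fingers, on their centre line; the grasp point (between the pads) lies 19 mm behind it; z points along the fingers, y is the direction in which the jaws open and shut (so a half turn about z gives the same grasp; the last joint's range is limited). The gripper opens to 88 mm and grips with 3 to 60 N. Pads are 19 mm wide; open, the fingers measure 130 mm over their backs; the gripper's body (78 mm by 193 mm) begins 47 mm behind the grasp point.
Start: joints at [1.402, 0.359, 0.012, 0, -1.224, -0.288], TCP at [0.298, 0.606, 0.227] pointing down, gripper open.
Joint ranges: [-3.07, 3.07], [-1.43, 2.12], [-1.02, 1.25], [-3.03, 1.67], [-3.05, -0], [-3.03, 3.03]. Speed limits (rad/s): [2.39, 2.39, 3.01, 3.14, 3.14, 3.14].

INTERFACE

Orientations are given as [roll, pitch, yaw] about the fixed x, y, z axes, in that order (R = Rz(yaw) Ry(pitch) Rx(roll)).
In Python, from station import arm, eyes, job, outline_of gives the robot as it stands.
- The arm moves only by the tool apply_moves, never from a script. Its argument "moves" is a list of rows, each a list of 5 numbers: the opening, from -1 (shut) to 1 (fully open), then the shift along the tool's x, y, z in m, then the turn about the tool's z in rad. A call has 1 to 12 rows; each row shifts and turns the commanded pose from where the row before left it, along the tool's axes as they then stand; what a row does not reach is not made up. A row lasts 1/12 s, in which the tool goes at most 41.7 mm and 7.16 degrees, less where a joint would pass 70% of its speed; a pose out of reach is approached as far as the arm can. A call with a gripper value outside its range is refused whole. The fingers move at their own pace and stop on an object; "newtons" is the grip in N (left out, the last holds). Time passes only in rows, so rows that do not move let the fingers close. It gives the time, the measured TCP pose, the force and the opening at its end, in the units of the state.
- arm.get_state(): the state, without advancing time (a new reading comes with each control period).
- eyes.grab_frame(name): name is "scene" or "top"; returns a dict with "color" (384x512x3 uint8, red, green, blue), "z_map" (384x512 float32, m along the optical axis (not along the pixel's ray), 0 where there is no reading), "camera_matrix" (3x3 intrinsics, pixels), "extrinsics" (4x4, takes a point from camera to world coordinates). Camera axes: x right, y up, looking along -z (the intrinsics and any distortion apply to the point x, -y, -z); pixel columns grow to the right and rows downward; lengths in m; the calibration is good to about 2 mm. A picture is of the moment at which its call begins.
- job.job_done(): hands the job in, once; it reports no verdict.
Trained networks look in a picture, given as the dict that the camera call returned (one of the last four; its "shot" number tells which), for a name from the list of things; names that differ only in an ending like _2 or _b are one class to them, and where a whole thing is asked for, a point or a joint stands for the part that bears it (a point fixed in the world has none). Each returns a list of dicts, best first, with "score" (0 to 1); they miss things now and then, are a little off and sometimes report something else, mostly with a low value. They report only what shows in the picture. A call takes as long as a camera call.
- outline_of(label, picture): "region" (384x512 bool, what is visible of it) and "extent" ([left, top, right, bottom] in pixels, round what is visible of it).
The state is a dict: "t": time; "q": joint angles; "qd": joint speeds; "joint_efforts": joint torques, N m; "eef_pos": TCP position; "ee_rot": TCP orientation; "force": force on the tool from outside, world axes, zero at the start; "moment": the same for the moment, N m; "width": finger opening in m.
Only numpy, scipy, OpenCV 4.12 (cv2) and the standard library are available. Lean on these libraries where they do the work, as an engineer would, in place of code of your own. Each camera call takes 0.05 s, during which the arm holds its last target.

## Working session

There is one attempt and no reset: what is moved stays moved. The work goes in short steps, Python scripts to look and compute and a tool call to move; the robot and the scene stay as the last step left them, time stands still between calls to the robot, and variables do not carry over. Pictures are saved under pics/ and viewed, and the job is handed in when it is done.

Besides the shell and the picture viewer there is one more tool, called after "Emit:" as name([rows], argument=value, ...), one row to a line, values as JSON. apply_moves: Moves the arm, as the interface text tells. Its arguments: {"type":"object","properties":{"moves":{"type":"array","items":{"type":"array","items":{"type":"number"}}},"newtons":{"type":"number"}},"required":["moves"]}

```bash
ls; mkdir -p pics; python3 - <<'E'
from station import arm,eyes,job,outline_of
import cv2,numpy as np
print(arm.get_state())
for n in("scene","top"):
    f=eyes.grab_frame(n); np.savez(f"pics/{n}0.npz",**{k:f[k] for k in("color","z_map","camera_matrix","extrinsics")})
    cv2.imwrite(f"pics/{n}0.png",f["color"][:,:,::-1]); print(n,f["camera_matrix"],f["extrinsics"],f.keys())
    for l in("bar_grip","guard","bar","cross_rod","cup","house_model","glue"):
        print(l,[(r["score"],r["extent"]) for r in outline_of(l,f)][:2])
E
```

```text
pics
{'t': 0.0, 'q': array([ 1.40210013e+00,  3.59345673e-01,  1.10733369e-02, -3.73940461e-04,
       -1.22408529e+00, -2.88111646e-01]), 'qd': array([-0.0009461 ,  0.00083031, -0.00027648,  0.0018484 ,  0.00164539,
        0.00116179]), 'joint_efforts': array([-5.39185075e-04, -5.82718170e+01,  2.93048036e+01,  6.99754804e+00,
        7.03870930e-03, -1.48589302e-04]), 'eef_pos': array([0.29752739, 0.60535145, 0.22565135]), 'ee_rot': array([ 3.13999582e+00, -1.06633039e-04, -4.56935097e-01]), 'force': array([ 1.0417752 ,  0.02420157, -0.3343019 ]), 'moment': array([-0.00897128,  0.01030262,  0.03312636]), 'width': 0.08775253210787086}
scene [[426.43850676   0.         256.17533114]
 [  0.         426.43850676 202.06717432]
 [  0.           0.           1.        ]] [[-0.46719184 -0.83557369  0.2890474   0.99568604]
 [ 0.88414953 -0.44026911  0.1563417   0.19609745]
 [-0.00337637  0.32860269  0.94446221  1.40278345]
 [ 0.          0.          0.          1.        ]] dict_keys(['color', 'z_map', 'camera_matrix', 'extrinsics', 'shot'])
bar_grip [(0.77, [209.8, 198.1, 242.7, 232.4]), 
[... 452 characters left out ...]
463  0.98911978 -0.14446476  0.46466535]
 [-0.99961282 -0.02770889  0.00253666  0.00203002]
 [-0.0014939   0.1444793   0.9895067   1.44269015]
 [ 0.          0.          0.          1.        ]] dict_keys(['color', 'z_map', 'camera_matrix', 'extrinsics', 'shot'])
bar_grip [(0.96, [277.6, 154.2, 298.1, 199.7])]
guard [(0.93, [254.9, 143.3, 333.4, 200.3])]
bar [(0.91, [276.3, 154.0, 298.5, 198.4]), (0.59, [288.3, 142.6, 299.5, 169.3])]
cross_rod [(0.55, [279.1, 155.3, 299.2, 200.0])]
cup [(0.97, [200.1, 201.6, 229.3, 232.3])]
house_model [(0.83, [335.2, 226.1, 378.5, 261.1]), (0.75, [279.7, 155.0, 301.2, 198.9])]
glue [(0.89, [206.5, 156.5, 221.6, 179.9]), (0.41, [252.1, 141.4, 331.5, 200.0])]
```

```bash
python3 - <<'E'
import cv2
a=cv2.imread("pics/top0.png"); cv2.imwrite("pics/top0c.png",cv2.resize(a[60:280,150:420],None,fx=2.9,fy=2.7,interpolation=2))
a=cv2.imread("pics/scene0.png"); cv2.imwrite("pics/scene0b.png",cv2.resize(a[110:310,130:340],None,fx=3,fy=3,interpolation=2))
E
```

```text
(no output)
```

View pics/top0.png

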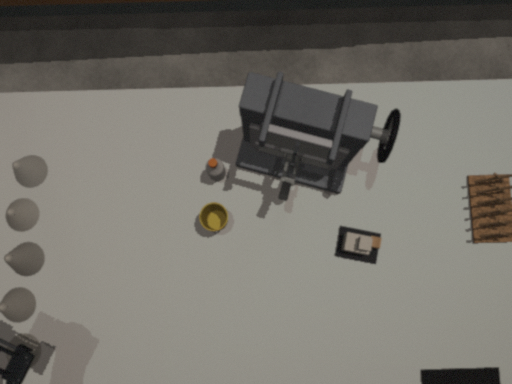

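```bash
sleep 1
```

```text
(no output)
```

View pics/scene0.png

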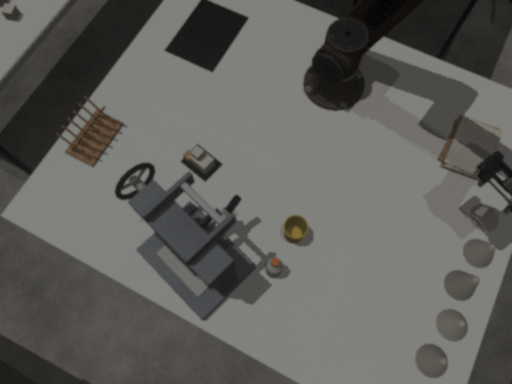

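View pics/top0c.png

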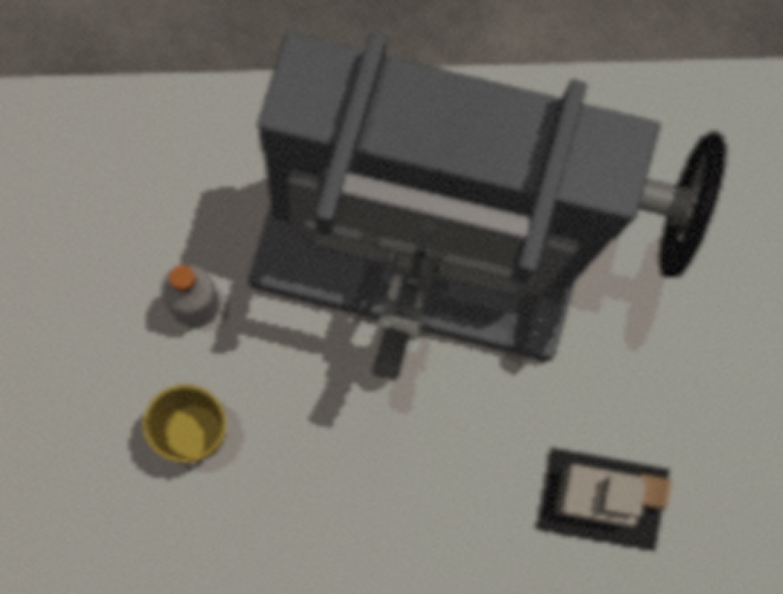

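View pics/scene0b.png

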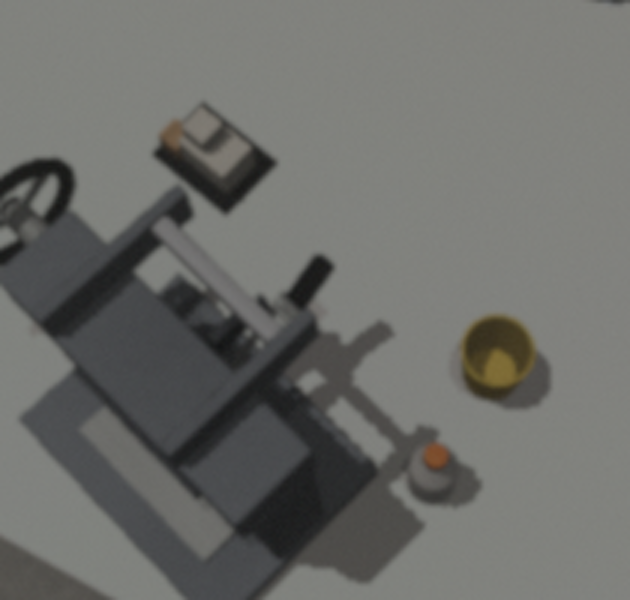

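```bash
cat > h.py <<'E'
import numpy as np
def cloud(f):
    K=f["camera_matrix"];E=f["extrinsics"];z=f["z_map"]
    v,u=np.mgrid[:z.shape[0],:z.shape[1]]
    x=(u-K[0,2])/K[0,0]*z; y=(v-K[1,2])/K[1,1]*z
    P=np.stack([x,-y,-z],-1)@E[:3,:3].T+E[:3,3]
    P[z==0]=np.nan
    return P
def proj(f,P):
    K=f["camera_matrix"];E=f["extrinsics"]
    c=(np.asarray(P)-E[:3,3])@E[:3,:3]
    return np.stack([K[0,2]+K[0,0]*c[...,0]/-c[...,2],K[1,2]+K[1,1]*c[...,1]/c[...,2]],-1)
E
python3 - <<'E'
from h import *
for n in("top","scene"):
    f=np.load(f"pics/{n}0.npz"); P=cloud(f)
    q=P.reshape(-1,3); m=(q[:,0]>.4)&(q[:,0]<1.1)&(abs(q[:,1])<.4)&(q[:,2]>.02)
    print(n,np.isnan(q).sum())
    for a,b in((.02,.045),(.17,.19),(.335,.362),(.385,.41)):
        s=q[m&(q[:,2]>a)&(q[:,2]<b)]
        print(a,b,len(s),s.mean(0),s.min(0),s.max(0)) if len(s) else 0
E
```

```text
top 2337
0.02 0.045 3008 [ 0.74809883 -0.09944734  0.03556359] [ 0.49392428 -0.34141382  0.02000184] [0.89040026 0.15967656 0.04495215]
0.17 0.19 136 [ 0.7338663  -0.09416068  0.17989589] [ 0.66811374 -0.25252341  0.17008359] [0.84984072 0.04063109 0.18957533]
0.335 0.362 4868 [ 0.82374968 -0.1206215   0.35358075] [ 0.69184925 -0.3265292   0.33500228] [0.91501993 0.04172832 0.36199982]
0.385 0.41 1553 [ 0.77522424 -0.10192134  0.39677442] [ 0.6906019  -0.30717588  0.38505428] [ 0.89463793 -0.0025275   0.40419023]
scene 2325
0.02 0.045 3708 [ 0.85628078 -0.10398866  0.03591122] [ 0.51210762 -0.34107996  0.02001108] [0.99751965 0.16181227 0.0449695 ]
0.17 0.19 91 [ 0.73751979 -0.04159463  0.18015958] [ 0.66541415 -0.08795929  0.17014468] [0.90560865 0.04445646 0.18976987]
0.335 0.362 3742 [ 0.83255757 -0.11155664  0.35462108] [ 0.69806438 -0.32368182  0.33511389] [0.91969776 0.0451286  0.36194909]
0.385 0.41 1349 [ 0.78526335 -0.10141214  0.39687683] [ 0.69649649 -0.30793394  0.38502989] [0.89944435 0.00092531 0.4052486 ]
```

```bash
python3 - <<'E'
from h import *
import cv2
from scipy.optimize import least_squares
from scipy.spatial import cKDTree
for n in("top","scene"):
    f=np.load(f"pics/{n}0.npz"); P=cloud(f); q=P.reshape(-1,3)
    m=(q[:,0]>.4)&(q[:,0]<1.1)&(q[:,1]>-.36)&(q[:,1]<.1)&(q[:,2]>.015)
    for nm,a,b in(("beam",.345,.365),("cheek",.392,.408),("bed",.028,.042)):
        s=q[m&(q[:,2]>a)&(q[:,2]<b)].astype(np.float32)
        if nm=="bed": s=s[s[:,0]>.6]
        r=cv2.minAreaRect(s[:,:2].copy()); print(n,nm,len(s),np.round(np.array(r[0]),4),np.round(r[1],4),r[2],"z",np.median(s[:,2]))
        if nm=="cheek":
            c,_=cv2.connectedComponents((((P[...,2]>a)&(P[...,2]<b)&(P[...,0]>.6))).astype(np.uint8)),0
            k,l=c
            for i in range(1,k):
                s=P[l==i].astype(np.float32)
                if len(s)>100:
                    r=cv2.minAreaRect(s[:,:2].copy()); print("  ch",len(s),np.round(r[0],4),np.round(r[1],4),r[2])
E
```

```text
top beam 4700 [ 0.7876 -0.132 ] [0.3638 0.169 ] 73.89793395996094 z 0.35429484
top cheek 1393 [ 0.7937 -0.1058] [0.1722 0.166 ] 73.05675506591797 z 0.39785117
  ch 1393 [ 0.7937 -0.1058] [0.1722 0.166 ] 73.05675506591797
top bed 2508 [ 0.7728 -0.0654] [0.2486 0.3754] 9.299617767333984 z 0.035308823
scene beam 3676 [ 0.791  -0.1291] [0.3618 0.1671] 74.37311553955078 z 0.35524398
scene cheek 1180 [ 0.7967 -0.1034] [0.1733 0.164 ] 72.94329833984375 z 0.39837575
  ch 1180 [ 0.7967 -0.1034] [0.1733 0.164 ] 72.94329833984375
scene bed 3157 [ 0.7616 -0.0925] [0.3214 0.4001] 73.29096221923828 z 0.035590317
```

```bash
cat >> h.py <<'E'
def Rz(a): c,s=np.cos(a),np.sin(a); return np.array([[c,-s,0],[s,c,0],[0,0,1]])
def sdbox(p,lo,hi):
    c=(np.array(lo)+hi)/2;h=(np.array(hi)-lo)/2
    d=abs(p-c)-h
    return np.linalg.norm(np.maximum(d,0),axis=-1)+np.minimum(d.max(-1),0)
E
python3 - <<'E'
from h import *
from scipy.optimize import least_squares
al=[]
for n in("top","scene"):
    f=np.load(f"pics/{n}0.npz"); q=cloud(f).reshape(-1,3)
    c=(q-[.826,-.114,0])@Rz(-.297)
    m=(abs(c[:,1])<.18)&(c[:,0]>-.13)&(c[:,0]<.145)&(c[:,2]>.02)&((abs(c[:,2]-.035)<.01)|(c[:,2]>.27))
    al.append(q[m])
def sd(v,q,dz=0):
    c=(q-[v[0],v[1],v[3]])@Rz(v[2])
    B=[([-.11,-.16,0],[.13,.16,.035]),([-.04,-.16,.28],[v[4],.16,.355])]
    for s in(-1,1): B.append(([-.115,s*.079-.007,.345],[v[5],s*.079+.007,.4]))
    B.append(([-.089,-.079,.375],[-.071,.079,.395]))
    return np.min([sdbox(c,np.array(a),np.array(b)) for a,b in B],0)
for nm,q in(("top",al[0]),("scene",al[1]),("both",np.vstack(al))):
    r=least_squares(sd,[.826,-.114,-.297,0,.06,.06],args=(q,),loss="cauchy",f_scale=.002,x_scale=.01)
    print(nm,len(q),np.round(r.x,4),np.median(abs(r.fun)),r.cost)
E
```

```text
top 10074 [ 8.255e-01 -1.156e-01 -2.950e-01 -4.000e-04  6.000e-02  6.000e-02] 0.001312490875331751 0.013560858309610613
scene 9021 [ 8.283e-01 -1.139e-01 -2.954e-01  5.000e-04  4.910e-02  6.000e-02] 0.0014309018465133994 0.013052327859565067
both 19095 [ 8.262e-01 -1.138e-01 -2.950e-01  1.000e-04  5.080e-02  6.000e-02] 0.001473493490443789 0.027498181994209555
```

```bash
cat >> h.py <<'E'
O=np.array([.8268,-.1145,0]);YAW=-.295
def p2w(p): return np.asarray(p)@Rz(YAW).T+O
def w2p(p): return (np.asarray(p)-O)@Rz(YAW)
def bar(h,lean,d):
    l=np.radians(lean); return np.array([-.062-d*np.sin(l),0,.1+h+d*np.cos(l)])
E
python3 - <<'E'
from h import *
import cv2
for n in("top","scene"):
    f=np.load(f"pics/{n}0.npz"); P=cloud(f); c=w2p(P.reshape(-1,3)).reshape(P.shape)
    for nm,p in(("cup",(.2,0)),("all",0)):
        pass
    im=f["color"][:,:,::-1].copy()
    for p,col in((bar(0,60,.112),(0,255,0)),(bar(0,60,.172),(0,0,255)),(bar(0,60,.095),(255,0,0)),([-.115,-.086,.4],(255,255,0)),([-.115,.086,.4],(255,255,0)),([-.11,-.16,.035],(0,255,255)),([-.11,.16,.035],(0,255,255)),([-.102,0,.256],(255,0,255))):
        u=proj(f,p2w(p)); cv2.circle(im,tuple(np.round((u+.5)*8).astype(int)),8,col,-1,shift=3)
    s=im[110:260,190:345] if n=="top" else im[150:290,150:300]
    cv2.imwrite(f"pics/{n}0d.png",cv2.resize(s,None,fx=4,fy=4,interpolation=0))
    m=(abs(c[...,1])<.03)&(c[...,0]<-.125)&(c[...,0]>-.26)&(c[...,2]>.08)
    s=c[m]; print(n,len(s)); 
    k=s[:,0]<-.16; print("mean y,tip",np.median(s[k],0),s.min(0),s.max(0)); print(np.polyfit(s[:,0],s[:,2],1))
    lab,l=cv2.connectedComponents(((P[...,2]>.012)&(P[...,0]>.45)&(P[...,0]<.8)).astype(np.uint8))
    for i in range(1,lab):
        q=P[l==i]
        if 80<len(q)<4000: print(i,len(q),q.min(0).round(3),q.max(0).round(3),w2p(q.mean(0)).round(3))
E
```

```text
top 265
mean y,tip [-0.18307624 -0.00092617  0.20515397] [-0.20135858 -0.01911074  0.15288769] [-0.12546166  0.01686335  0.21847529]
[-0.81069744  0.05556589]
2 698 [0.724 0.634 0.012] [0.8   0.717 0.106] [-0.29   0.727  0.049]
3 352 [0.722 0.098 0.013] [0.771 0.15  0.156] [-0.151  0.199  0.099]
4 167 [ 0.687 -0.732  0.012] [ 0.717 -0.631  0.134] [ 0.04  -0.571  0.055]
14 171 [ 0.652 -0.736  0.012] [ 0.694 -0.618  0.139] [ 0.008 -0.572  0.051]
30 148 [ 0.616 -0.731  0.012] [ 0.656 -0.635  0.135] [-0.023 -0.586  0.055]
34 685 [0.595 0.653 0.012] [0.683 0.737 0.081] [-0.416  0.711  0.039]
39 373 [0.569 0.09  0.012] [0.647 0.167 0.108] [-0.274  0.177  0.073]
52 124 [ 0.599 -0.714  0.012] [ 0.617 -0.635  0.136] [-0.053 -0.593  0.057]
72 130 [ 0.554 -0.725  0.012] [ 0.585 -0.627  0.134] [-0.086 -0.6    0.052]
95 122 [ 0.528 -0.729  0.012] [ 0.551 -0.633  0.135] [-0.116 -0.608  0.053]
100 639 [ 0.494 -0.341  0.012] [ 0.557 -0.232  0.096] [-0.241 -0.244  0.059]
124 865 [0.465 0.633 0.012] [0.554 0.704 0.124] [-0.531  0.651  0.057]
scene 216
mean y,tip [-0.17751178  0.00411513  0.20546961] [-0.1961571  -0.01585921  0.15299329] [-0.12510339  0.01564137  0.2176167 ]
[-0.84074623  0.05395962]
1 849 [ 0.526 -0.733  0.012] [ 0.713 -0.614  0.138] [-0.029 -0.594  0.066]
24 485 [ 0.476 -0.341  0.012] [ 0.562 -0.231  0.093] [-0.232 -0.237  0.055]
46 3486 [ 0.638 -0.317  0.016] [0.8   0.07  0.405] [-0.063 -0.046  0.273]
63 408 [0.571 0.091 0.012] [0.651 0.169 0.105] [-0.284  0.168  0.067]
64 279 [0.727 0.101 0.012] [0.778 0.152 0.156] [-0.134  0.213  0.1  ]
65 699 [0.471 0.635 0.012] [0.559 0.725 0.122] [-0.517  0.663  0.058]
67 638 [0.598 0.657 0.012] [0.688 0.746 0.085] [-0.404  0.721  0.039]
68 595 [0.727 0.634 0.012] [0.8   0.726 0.1  ] [-0.28   0.733  0.053]
```

View pics/top0d.png

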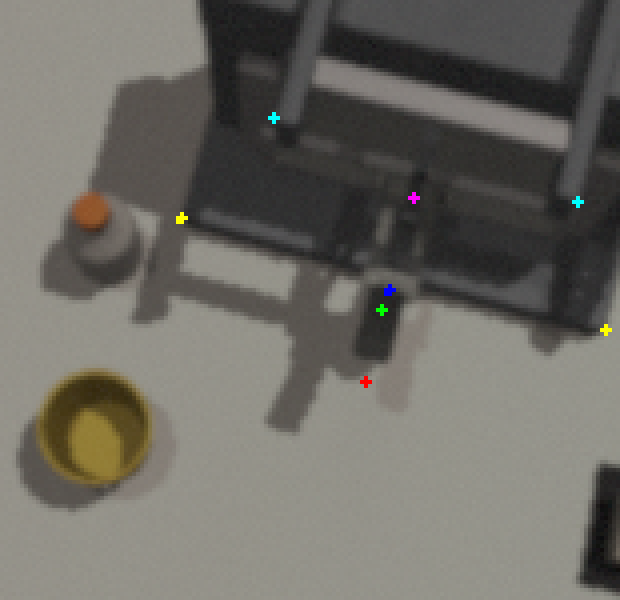

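View pics/scene0d.png

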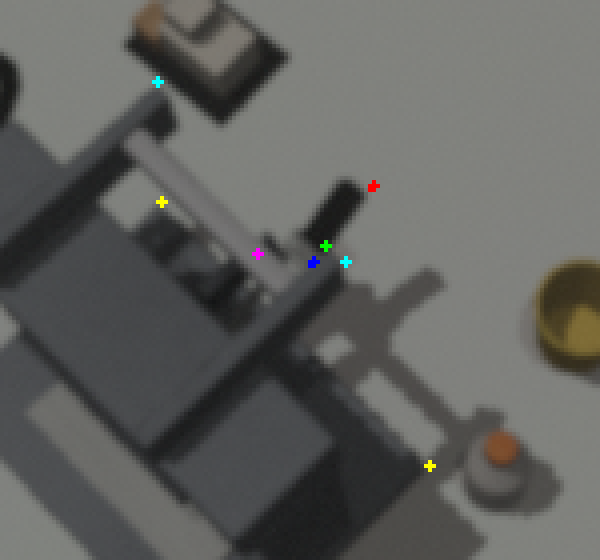

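Emit:
apply_moves([
  [1,0,0,-0.04,0],
  [1,0,0,-0.04,0],
  [1,0,0,-0.04,0],
  [1,0,0,-0.04,0],
  [1,0,0,-0.04,0],
  [1,0,0,-0.04,0],
  [1,0.03,0.023,-0.01,0],
  [1,0.03,0.023,-0.01,0],
  [1,0.03,0.023,-0.01,0],
  [1,0.03,0.023,0,0],
  [1,0.03,0.023,0,0],
  [1,0.03,0.023,0,0],
])

```text
t: 1.8
eef_pos: [0.3988, 0.4008, 0.497]
ee_rot: [-3.141, 0.0, -0.456]
force: [0.5, 0.4, 0.4]
width: 0.088
```

Emit:
apply_moves([
  [1,0.033,0.025,0,0],
  [1,0.033,0.025,0,0],
  [1,0.033,0.025,0,0],
  [1,0.033,0.025,0,0],
  [1,0.033,0.025,0,0],
  [1,0.033,0.025,0,0],
  [1,0.033,0.025,0,0],
  [1,0.033,0.025,0,0],
  [1,0.033,0.025,0,0],
  [1,0.033,0.025,0,0],
  [1,0.033,0.025,0,0],
  [1,0.033,0.025,0,0],
])

```text
t: 2.8
eef_pos: [0.6219, -0.0435, 0.4969]
ee_rot: [-3.141, -0.001, -0.457]
force: [1.3, 1.6, 0.7]
width: 0.0877
```

```bash
python3 -c "
from station import arm
s=arm.get_state();print(s['t'],s['q'].round(4),s['eef_pos'],s['ee_rot'])"
```

```text
2.8 [ 0.2429  0.2319  0.4287  0.     -1.7669  0.8712] [ 0.62188948 -0.04347576  0.49690226] [-3.14115558e+00 -5.39946065e-04 -4.56683329e-01]
```

Emit:
apply_moves([
  [1,0.03,0.024,-0.01,0],
  [1,0.03,0.024,-0.01,0],
  [1,0.03,0.024,-0.01,0],
  [1,0.03,0.024,-0.01,0],
  [1,0.023,0.019,-0.01,0],
  [1,0,0,0,-0.081],
  [1,0,0,0,-0.081],
])

```text
t: 3.38
eef_pos: [0.7005, -0.21, 0.5442]
ee_rot: [3.141, 0.002, -0.294]
force: [-0.4, 0.6, -0.7]
width: 0.0876
```

```bash
python3 -c "
from station import arm
s=arm.get_state();print(s['t'],s['q'].round(4),s['eef_pos'],s['ee_rot'])"
```

```text
3.3833 [-2.5900e-02  4.9470e-01  9.2650e-01 -1.0000e-04 -2.0051e+00  1.3024e+00] [ 0.70049792 -0.20998638  0.54424929] [ 3.14103040e+00  2.46583084e-03 -2.94297168e-01]
```

Emit:
apply_moves([
  [1,0.03,0,0,0],
  [1,0.03,0,0,0],
  [1,0.03,0,0,0],
  [1,0.03,0,0,0],
])

```text
t: 3.72
eef_pos: [0.788, -0.2345, 0.5134]
ee_rot: [3.136, -0.02, -0.294]
force: [-0.1, 0.8, 0.4]
width: 0.0874
```

```bash
python3 -c "
from station import arm
s=arm.get_state();print(s['t'],s['q'].round(4),s['eef_pos'],s['ee_rot'])"
```

```text
3.7167 [-0.0487  0.7133  1.2464  0.0124 -2.086   1.3312] [ 0.78799506 -0.23445203  0.51340602] [ 3.13550477 -0.01991132 -0.29438723]
```

Emit:
apply_moves([
  [1,0.03,0,-0.03,0],
  [1,0.03,0,-0.03,0],
  [1,0.03,0,-0.03,0],
  [1,0.03,0,-0.03,0],
])

```text
t: 4.05
eef_pos: [0.7974, -0.2378, 0.5625]
ee_rot: [3.123, -0.147, -0.294]
force: [-1.1, -0.3, -0.9]
width: 0.0874
```

```bash
python3 -c "
from station import arm
s=arm.get_state();print(s['t'],s['q'].round(4),s['eef_pos'],s['ee_rot'])"
```

```text
4.05 [-0.0318  0.668   1.2516  0.0615 -2.0168  1.3377] [ 0.7973519  -0.23784772  0.56248868] [ 3.12334847 -0.14653737 -0.29388935]
```

Emit:
apply_moves([
  [1,0.03,0,-0.03,0],
  [1,0.03,0,-0.03,0],
  [1,0.03,0,-0.03,0],
  [1,0.03,0,-0.03,0],
  [1,0.03,0,-0.03,0],
  [1,0.03,0,-0.03,0],
  [1,0.03,0,-0.03,0],
  [1,0.03,0,-0.03,0],
])

```text
t: 4.72
eef_pos: [0.8018, -0.2325, 0.6613]
ee_rot: [3.093, -0.365, -0.286]
force: [0.4, -0.2, -0.5]
width: 0.0876
```

```bash
python3 -c "
from station import arm
s=arm.get_state();print(s['t'],s['q'].round(4),s['eef_pos'],s['ee_rot'])"
```

```text
4.7167 [ 0.0184  0.5808  1.2507  0.1628 -1.9005  1.337 ] [ 0.80181051 -0.23251986  0.66132894] [ 3.09288566 -0.36540115 -0.28571077]
```

```bash
cat >> h.py <<'E'
from scipy.spatial.transform import Rotation as Ro
def info(target=None,press=True,back=.0):
    from station import arm
    s=arm.get_state(); R=Ro.from_euler('xyz',s['ee_rot']).as_matrix(); Rp=Rz(YAW).T@R
    print('t',round(s['t'],2),'q',s['q'].round(3),'pos',s['eef_pos'].round(4),'rpy',s['ee_rot'].round(3),'F',s['force'].round(1),'w',round(s['width'],4))
    print(' press: x',Rp[:,0].round(3),'y',Rp[:,1].round(3),'z',Rp[:,2].round(3),'tilt',np.degrees(np.arctan2(Rp[0,2],-Rp[2,2])).round(2))
    gp=s['eef_pos']-.019*R[:,2]
    print(' tcp press',w2p(s['eef_pos']).round(4),'grasp press',w2p(gp).round(4))
    if target is not None:
        T=p2w(target) if press else np.array(target)
        # target for grasp point if back else TCP
        d=T-(s['eef_pos']-back*R[:,2]); print(' tool delta',(R.T@d).round(4),'norm',np.linalg.norm(d).round(3))
    return s,R
E
python3 -c "
from h import *
info([.56,-.55,.58],False)"
```

```text
t 4.72 q [ 0.018  0.581  1.251  0.163 -1.901  1.337] pos [ 0.8018 -0.2325  0.6613] rpy [ 3.093 -0.365 -0.286] F [ 0.4 -0.2 -0.5] w 0.0876
 press: x [0.934 0.009 0.357] y [-0.008 -0.999  0.045] z [ 0.357 -0.045 -0.933] tilt 20.96
 tcp press [ 0.0104 -0.1202  0.6613] grasp press [ 0.0036 -0.1193  0.6791]
 tool delta [-0.1622  0.3711  0.0431] norm 0.407
```

Emit:
apply_moves([
  [1,-0.016,0.037,0.005,0],
  [1,-0.016,0.037,0.005,0],
  [1,-0.016,0.037,0.005,0],
  [1,-0.016,0.037,0.005,0],
  [1,-0.016,0.037,0.005,0],
  [1,-0.016,0.037,0.005,0],
  [1,-0.016,0.037,0.005,0],
  [1,-0.016,0.037,0.005,0],
  [1,-0.016,0.037,0.005,0],
  [1,-0.016,0.037,0.005,0],
])

```text
t: 5.55
eef_pos: [0.5628, -0.5517, 0.5742]
ee_rot: [3.092, -0.365, -0.285]
force: [0.7, 0.1, -0.2]
width: 0.0879
```

```bash
python3 -c "
from h import *
info()"
```

```text
t 5.55 q [-0.553  0.337  0.709 -0.046 -1.578  1.82 ] pos [ 0.5628 -0.5517  0.5742] rpy [ 3.092 -0.365 -0.285] F [ 0.7  0.1 -0.2] w 0.0879
 press: x [0.934 0.009 0.357] y [-0.008 -0.999  0.046] z [ 0.357 -0.046 -0.933] tilt 20.92
 tcp press [-0.1255 -0.495   0.5742] grasp press [-0.1323 -0.4942  0.5919]
```

Emit:
apply_moves([
  [1,0.035,0,-0.02,0],
  [1,0.035,0,-0.02,0],
  [1,0.035,0,-0.02,0],
  [1,0.035,0,-0.02,0],
  [1,0.035,0,-0.02,0],
  [1,0.035,0,-0.02,0],
  [1,0.035,0,-0.02,0],
  [1,0.035,0,-0.02,0],
])

```text
t: 6.22
eef_pos: [0.675, -0.5229, 0.7044]
ee_rot: [3.017, -0.497, -0.272]
force: [1.1, 0.1, -0.2]
width: 0.0877
```

```bash
python3 -c "
from h import *
info()"
```

```text
t 6.22 q [-0.406  0.528  1.251  0.061 -1.785  1.701] pos [ 0.675  -0.5229  0.7044] rpy [ 3.017 -0.497 -0.272] F [ 1.1  0.1 -0.2] w 0.0877
 press: x [0.879 0.02  0.477] y [-0.037 -0.993  0.109] z [ 0.476 -0.113 -0.872] tilt 28.64
 tcp press [-0.0265 -0.4349  0.7044] grasp press [-0.0355 -0.4327  0.7209]
```

```bash
python3 -c "
from h import *
info([.6,.30,.58],False)"
```

```text
t 6.22 q [-0.406  0.528  1.251  0.061 -1.785  1.701] pos [ 0.675  -0.5229  0.7044] rpy [ 3.017 -0.497 -0.272] F [ 1.1  0.1 -0.2] w 0.0877
 press: x [0.879 0.02  0.477] y [-0.037 -0.993  0.109] z [ 0.476 -0.113 -0.872] tilt 28.64
 tcp press [-0.0265 -0.4349  0.7044] grasp press [-0.0355 -0.4327  0.7209]
 tool delta [-0.3173 -0.7627 -0.1263] norm 0.836
```

Emit:
apply_moves([
  [1,-0.014,-0.032,-0.005,0],
  [1,-0.014,-0.032,-0.005,0],
  [1,-0.014,-0.032,-0.005,0],
  [1,-0.014,-0.032,-0.005,0],
  [1,-0.014,-0.032,-0.005,0],
  [1,-0.014,-0.032,-0.005,0],
  [1,-0.014,-0.032,-0.005,0],
  [1,-0.014,-0.032,-0.005,0],
  [1,-0.014,-0.032,-0.005,0],
  [1,-0.014,-0.032,-0.005,0],
  [1,-0.014,-0.032,-0.005,0],
  [1,-0.014,-0.032,-0.005,0],
])

```text
t: 7.22
eef_pos: [0.6311, -0.1123, 0.6363]
ee_rot: [3.024, -0.496, -0.274]
force: [0.7, 0.5, -0.3]
width: 0.0874
```

Emit:
apply_moves([
  [1,-0.014,-0.032,-0.005,0],
  [1,-0.014,-0.032,-0.005,0],
  [1,-0.014,-0.032,-0.005,0],
  [1,-0.014,-0.032,-0.005,0],
  [1,-0.014,-0.032,-0.005,0],
  [1,-0.014,-0.032,-0.005,0],
  [1,-0.012,-0.032,-0.005,0],
  [1,-0.012,-0.032,-0.005,0],
  [1,-0.012,-0.032,-0.005,0],
  [1,-0.012,-0.032,-0.005,0],
  [1,-0.012,-0.032,-0.005,0],
])

```text
t: 8.13
eef_pos: [0.6002, 0.2662, 0.5789]
ee_rot: [3.027, -0.493, -0.275]
force: [0.8, 0.8, 0.7]
width: 0.0876
```

```bash
python3 -c "
from h import *
info()"
```

```text
t 8.13 q [ 0.98   0.138  0.187  0.503 -1.577  0.301] pos [0.6002 0.2662 0.5789] rpy [ 3.027 -0.493 -0.275] F [0.8 0.8 0.7] w 0.0876
 press: x [0.881 0.018 0.473] y [-0.034 -0.994  0.101] z [ 0.472 -0.105 -0.875] tilt 28.33
 tcp press [-0.3275  0.2984  0.5789] grasp press [-0.3365  0.3004  0.5955]
```

Emit:
apply_moves([
  [1,0.033,0,-0.025,0],
  [1,0.033,0,-0.025,0],
  [1,0.033,0,-0.025,0],
  [1,0.033,0,-0.025,0],
  [1,0.033,0,-0.025,0],
  [1,0.033,0,-0.025,0],
])

```text
t: 8.63
eef_pos: [0.684, 0.2548, 0.7583]
ee_rot: [3.027, -0.508, -0.272]
force: [1.2, 2.0, 1.0]
width: 0.0878
```

```bash
python3 -c "
from h import *
info()"
```

```text
t 8.63 q [ 0.848  0.524  1.186  0.573 -2.036  0.734] pos [0.684  0.2548 0.7583] rpy [ 3.027 -0.508 -0.272] F [1.2 2.  1. ] w 0.0878
 press: x [0.874 0.02  0.486] y [-0.033 -0.994  0.1  ] z [ 0.485 -0.104 -0.868] tilt 29.22
 tcp press [-0.244   0.3119  0.7583] grasp press [-0.2533  0.3138  0.7748]
```

Emit:
apply_moves([
  [1,0.034,-0.01,-0.02,0],
  [1,0.034,-0.01,-0.02,0],
  [1,0.034,-0.01,-0.02,0],
  [1,0.034,-0.01,-0.02,0],
])

```text
t: 8.97
eef_pos: [0.7137, 0.244, 0.7925]
ee_rot: [3.059, -0.611, -0.261]
force: [-0.9, -1.9, 0.7]
width: 0.0874
```

```bash
python3 -c "
from h import *
info()"
```

```text
t 8.97 q [ 0.828  0.544  1.252  0.631 -1.966  0.799] pos [0.7137 0.244  0.7925] rpy [ 3.059 -0.611 -0.261] F [-0.9 -1.9  0.7] w 0.0874
 press: x [0.819 0.028 0.574] y [-0.013 -0.998  0.067] z [ 0.574 -0.062 -0.816] tilt 35.12
 tcp press [-0.2125  0.3101  0.7925] grasp press [-0.2234  0.3113  0.8081]
```

Emit:
apply_moves([
  [1,0.034,-0.018,-0.015,0],
  [1,0.034,-0.018,-0.015,0],
  [1,0.034,-0.018,-0.015,0],
  [1,0.034,-0.018,-0.015,0],
  [1,0.034,-0.018,-0.015,0],
])

```text
t: 9.38
eef_pos: [0.7521, 0.2656, 0.8251]
ee_rot: [3.108, -0.747, -0.252]
force: [0.1, -0.4, 0.2]
width: 0.088
```

```bash
python3 -c "
from h import *
info()"
```

```text
t 9.38 q [ 0.838  0.554  1.252  0.692 -1.826  0.804] pos [0.7521 0.2656 0.8251] rpy [ 3.108 -0.747 -0.252] F [ 0.1 -0.4  0.2] w 0.088
 press: x [0.733 0.032 0.68 ] y [ 0.021 -0.999  0.025] z [ 0.68  -0.004 -0.733] tilt 42.86
 tcp press [-0.182   0.3419  0.8251] grasp press [-0.1949  0.342   0.839 ]
```

```bash
python3 -c "
from h import *
info([-.30,.0,.42],True,.019)"
```

```text
t 9.38 q [ 0.838  0.554  1.252  0.692 -1.826  0.804] pos [0.7521 0.2656 0.8251] rpy [ 3.108 -0.747 -0.252] F [ 0.1 -0.4  0.2] w 0.088
 press: x [0.733 0.032 0.68 ] y [ 0.021 -0.999  0.025] z [ 0.68  -0.004 -0.733] tilt 42.86
 tcp press [-0.182   0.3419  0.8251] grasp press [-0.1949  0.342   0.839 ]
 tool delta [-0.3727  0.3293  0.2371] norm 0.551
```

Emit:
apply_moves([
  [1,-0.031,0.0,0.01,0],
  [1,-0.031,0.01,0.015,0],
  [1,-0.025,0.02,0.015,0],
  [1,-0.025,0.025,0.016,0],
  [1,-0.025,0.025,0.016,0],
  [1,-0.025,0.025,0.016,0],
  [1,-0.025,0.025,0.016,0],
  [1,-0.025,0.025,0.016,0],
  [1,-0.025,0.025,0.016,0],
  [1,-0.025,0.025,0.016,0],
  [1,-0.025,0.025,0.016,0],
  [1,-0.025,0.025,0.016,0],
])

```text
t: 10.38
eef_pos: [0.6055, 0.0514, 0.5385]
ee_rot: [3.106, -0.752, -0.251]
force: [0.5, -0.8, 1.2]
width: 0.0875
```

Emit:
apply_moves([
  [1,-0.025,0.025,0.016,0],
  [1,-0.025,0.025,0.016,0.032],
  [1,0,0.025,0.016,0],
  [1,0,0,0,0],
])

```text
t: 10.72
eef_pos: [0.579, -0.0241, 0.4693]
ee_rot: [3.133, -0.75, -0.296]
force: [-0.4, -0.4, 0.0]
width: 0.0879
```

```bash
python3 -c "
from h import *
info([-.248,.0,.269],True,.019)"
```

```text
t 10.72 q [ 0.581 -0.292 -0.633  0.77  -0.864  0.284] pos [ 0.579  -0.0241  0.4693] rpy [ 3.133 -0.75  -0.296] F [-0.4 -0.4  0. ] w 0.0879
 press: x [ 0.732 -0.001  0.682] y [-0.007 -1.     0.007] z [ 0.682 -0.01  -0.732] tilt 42.98
 tcp press [-0.2634  0.0144  0.4693] grasp press [-0.2763  0.0146  0.4832]
 tool delta [-0.1253  0.013   0.1761] norm 0.217
```

Emit:
apply_moves([
  [1,-0.018,0.002,0.025,0],
  [1,-0.018,0.002,0.025,0],
  [1,-0.018,0.002,0.025,0],
  [1,-0.018,0.002,0.025,0],
  [1,-0.018,0.002,0.025,0],
  [1,-0.018,0.002,0.025,0],
  [1,-0.018,0.001,0.025,0],
  [1,0,0,0,0],
])

```text
t: 11.38
eef_pos: [0.6052, -0.0419, 0.2837]
ee_rot: [3.116, -0.751, -0.285]
force: [-0.5, -2.3, 0.4]
width: 0.0877
```

```bash
python3 - <<'E'
from h import *
from station import eyes
import cv2
info([-.180,.0,.196],True,.019)
for n in("top","scene"):
    f=eyes.grab_frame(n); np.savez(f"pics/{n}1.npz",**{k:f[k] for k in("color","z_map","camera_matrix","extrinsics")})
    im=f["color"][:,:,::-1]
    s=im[100:260,190:345] if n=="top" else im[110:290,150:330]
    cv2.imwrite(f"pics/{n}1.png",cv2.resize(s,None,fx=3.3,fy=3.3,interpolation=2))
E
```

```text
t 11.38 q [ 0.074 -0.134 -1.013  1.64  -0.267 -0.341] pos [ 0.6052 -0.0419  0.2837] rpy [ 3.116 -0.751 -0.285] F [-0.5 -2.3  0.4] w 0.0877
 press: x [0.731 0.007 0.682] y [-0.008 -1.     0.019] z [ 0.682 -0.019 -0.731] tilt 43.01
 tcp press [-0.2331  0.0051  0.2837] grasp press [-0.2461  0.0055  0.2976]
 tool delta [-0.0211  0.0031  0.1195] norm 0.121
```

View pics/top1.png

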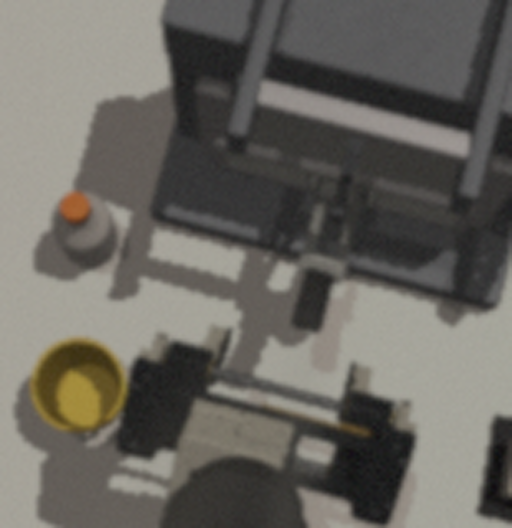

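View pics/scene1.png

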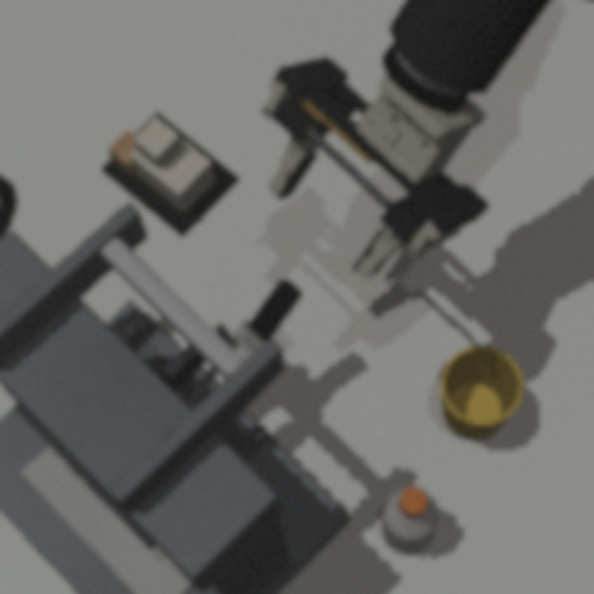

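```bash
cat > fk.py <<'E'
import numpy as np
from scipy.spatial.transform import Rotation as Ro
from scipy.optimize import least_squares
D=[([1.40210013,.359345673,.0110733369,-.000373940461,-1.22408529,-.288111646],[.29752739,.60535145,.22565135],[3.13999582,-.000106633,-.456935]),
([0.2429,0.2319,0.4287,0.,-1.7669,0.8712],[0.62188948,-0.04347576,0.49690226],[-3.14115558,-5.39946065e-04,-.456683329]),
([-.0259,.4947,.9265,-.0001,-2.0051,1.3024],[0.70049792,-0.20998638,0.54424929],[3.14103040,2.46583084e-03,-.294297168]),
([-0.0487,0.7133,1.2464,0.0124,-2.086,1.3312],[0.78799506,-0.23445203,0.51340602],[3.13550477,-0.01991132,-0.29438723]),
([-0.0318,0.668,1.2516,0.0615,-2.0168,1.3377],[0.7973519,-0.23784772,0.56248868],[3.12334847,-0.14653737,-0.29388935]),
([0.0184,0.5808,1.2507,0.1628,-1.9005,1.337],[0.80181051,-0.23251986,0.66132894],[3.09288566,-0.36540115,-0.28571077]),
([-0.553,0.337,0.709,-0.046,-1.578,1.82],[0.5628,-0.5517,0.5742],[3.092,-0.365,-0.285]),
([-0.406,0.528,1.251,0.061,-1.785,1.701],[0.675,-0.5229,0.7044],[3.017,-0.497,-0.272]),
([0.98,0.138,0.187,0.503,-1.577,0.301],[0.6002,0.2662,0.5789],[3.027,-0.493,-0.275]),
([0.828,0.544,1.252,0.631,-1.966,0.799],[0.7137,0.244,0.7925],[3.059,-0.611,-0.261]),
([0.838,0.554,1.252,0.692,-1.826,0.804],[0.7521,0.2656,0.8251],[3.108,-0.747,-0.252]),
([0.581,-0.292,-0.633,0.77,-0.864,0.284],[0.579,-0.0241,0.4693],[3.133,-0.75,-0.296]),
([0.074,-0.134,-1.013,1.64,-0.267,-0.341],[0.6052,-0.0419,0.2837],[3.116,-0.751,-0.285])]
E=lambda a,x:Ro.from_euler(a,x)
def fk(q,v,s4,s6):
    a1,lat,d1,L2,L3,a3,d6,o6=v
    f=E('z',q[0]); A=E('y',q[1]-q[2]); W=E('x',s4*q[3])*E('y',-q[4])
    p=f.apply(np.array([a1,lat,d1])+E('y',q[1]).apply([0,0,L2])+A.apply(np.array([L3,0,a3])+W.apply([d6,0,0])))
    R=f*A*W*E('x',s6*q[5]+o6)
    # tool: z=wrist x
    return p,R*Ro.from_matrix(np.array([[0,0,1],[0,1,0],[-1,0,0]]).astype(float))
def res(v,s4,s6):
    o=[]
    for q,p,e in D:
        P,R=fk(q,v,s4,s6); o+=list(P-p)+list(.3*(R.inv()*E('xyz',e)).as_rotvec())
    return np.array(o)
def fit():
    best=None
    for s4 in(1,-1):
        for s6 in(1,-1):
            for o in(0,1.57,-1.57,3.1):
                r=least_squares(res,[0,-.19,.4,.4,.4,0,.3,o],args=(s4,s6))
                if best is None or r.cost<best[0]: best=(r.cost,r.x,s4,s6,r.fun)
    return best
LIM=np.array([[-3.07,3.07],[-1.43,2.12],[-1.02,1.25],[-3.03,1.67],[-3.05,0],[-3.03,3.03]])
if __name__=="__main__":
    b=fit(); print(b[0],b[1].round(4),b[2],b[3]); print(abs(b[4].reshape(-1,6)).max(0).round(4))
E
python3 fk.py
```

```text
0.0395837769176368 [ 0.0812 -0.162   0.2664  0.5451  0.4054  0.0547  0.3854 -1.5709] -1 -1
[0.0492 0.18   0.0788 0.0003 0.0002 0.0002]
```

```bash
python3 - <<'E'
s=open('fk.py').read()
s=s.replace("a1,lat,d1,L2,L3,a3,d6,o6=v","a1,lat,d1,L2,L3,a3,d6,o6,y3,x4,y4,z4,y5,z5=v")
s=s.replace("A.apply(np.array([L3,0,a3])+W.apply([d6,0,0]))","A.apply(np.array([L3,0,a3])+E('x',s4*q[3]).apply([0,y4,z4])+W.apply([d6,y5,z5]))")
s=s.replace(".3,o],args=(s4,s6)","  .3,o,0,0,0,0,0,0],args=(s4,s6)")
open('fk.py','w').write(s)
E
python3 fk.py
```

```text
4.3879690114932854e-07 [-2.0000e-04 -0.0000e+00  1.9860e-01  6.0150e-01  4.6360e-01  5.0000e-04
  3.7770e-01 -1.5709e+00  0.0000e+00 -0.0000e+00 -4.0420e+00 -5.0000e-04
  3.8503e+00  3.0000e-04] -1 -1
[0.0002 0.0003 0.0001 0.0003 0.0002 0.0002]
```

```bash
cat > ik.py <<'E'
from fk import *
from h import p2w,Rz,YAW,bar
V=np.array([-.0002,0,.1986,.6015,.4636,.0005,.3777,-1.5709,0,0,-.1917,-.0005,0,.0003])
def FK(q): return fk(q,V,-1,-1)
def toolR(tilt,yawoff=0,rolloff=0):
    t=np.radians(tilt); z=np.array([np.sin(t),0,-np.cos(t)]);x=np.array([np.cos(t),0,np.sin(t)])
    R=np.stack([x,np.cross(z,x),z],1)
    return Ro.from_matrix(Rz(YAW+yawoff)@R)*E('x',rolloff)
def IK(pos,R,seed,m=.02):
    f=lambda q:(lambda P:np.r_[P[0]-pos,.3*(P[1].inv()*R).as_rotvec()])(FK(q))
    lo,hi=LIM[:,0]+m,LIM[:,1]-m
    r=least_squares(f,np.clip(seed,lo+1e-6,hi-1e-6),bounds=(lo,hi)); return r.x,np.linalg.norm(r.fun)
def tcp(h,lean,d,R): return p2w(bar(h,lean,d))+.019*R.as_matrix()[:,2]
E
python3 - <<'E'
from ik import *
rng=np.random.default_rng(0)
seeds=[[.3,-.1,-.5,.8,-.8,0],[0,.2,-.3,.2,-1,0],[-.3,.1,-.8,-2.8,-.3,0],[.0,-.1,-1,1.6,-.3,-.3],[-.5,.4,.2,-1.5,-.5,1],[-.7,.5,-.5,-2.5,-.6,1]]+[list(rng.uniform(LIM[:,0]*.6,LIM[:,1]*.6)) for _ in range(8)]
for tilt in(30,35,40,45,50):
    R=toolR(tilt)
    for nm,w in(("grasp",(0,51,.152)),("up",(.11,51,.152)),("in",(.11,25,.152)),("seat",(.07,25,.152))):
        S=[]
        for s in seeds:
            q,e=IK(tcp(*w,R),R,np.array(s),.01)
            if e<1e-4 and not any(np.abs(q-k).max()<.05 for k in S): S.append(q)
        print(tilt,nm,[list(k.round(2)) for k in S] if S else "none")
E
```

```text
30 grasp [[np.float64(0.16), np.float64(0.12), np.float64(-0.86), np.float64(1.11), np.float64(-0.25), np.float64(0.08)]]
30 up [[np.float64(0.33), np.float64(0.03), np.float64(-0.58), np.float64(0.55), np.float64(-0.59), np.float64(0.55)]]
30 in [[np.float64(0.28), np.float64(0.09), np.float64(-0.38), np.float64(0.44), np.float64(-0.69), np.float64(0.71)]]
30 seat [[np.float64(0.27), np.float64(0.12), np.float64(-0.46), np.float64(0.5), np.float64(-0.6), np.float64(0.64)]]
35 grasp none
35 up [[np.float64(0.29), np.float64(-0.0), np.float64(-0.72), np.float64(0.81), np.float64(-0.45), np.float64(0.32)]]
35 in [[np.float64(0.27), np.float64(0.06), np.float64(-0.52), np.float64(0.63), np.float64(-0.55), np.float64(0.53)]]
35 seat [[np.float64(0.24), np.float64(0.08), np.float64(-0.61), np.float64(0.75), np.float64(-0.44), np.float64(0.41)]]
40 grasp none
40 up [[np.float64(0.14), np.float64(-0.03), np.float64(-0.86), np.float64(1.27), np.float64(-0.29), np.float64(-0.03)]]
40 in [[np.float64(0.21), np.float64(0.03), np.float64(-0.67), np.float64(0.94), np.float64(-0.4), np.float64(0.27)]]
40 seat [[np.float64(0.11), np.float64(0.06), np.float64(-0.77), np.float64(1.24), np.float64(-0.27), np.float64(0.03)]]
45 grasp none
45 up none
45 in [[np.float64(0.01), np.float64(0.0), np.float64(-0.8), np.float64(1.53), np.float64(-0.21), np.float64(-0.18)]]
45 seat none
50 grasp none
50 up none
50 in none
50 seat none
```

```bash
python3 - <<'E'
from ik import *
def feas(w,tilt,yo,ro,seed,m=.01):
    R=toolR(tilt,np.radians(yo),np.radians(ro)); return IK(tcp(*w,R),R,seed,m)
s0=np.array([.16,.12,-.86,1.11,-.25,.08])
for d in(.152,.162):
  for yo,ro in((0,0),(6,0),(-6,0),(0,6),(0,-6),(6,6),(-6,6),(6,-6)):
    best=None
    s=s0
    for tilt in np.arange(26,50,1.):
        q,e=feas((0,51,d),tilt,yo,ro,s)
        if e<1e-4: best=(tilt,q); s=q
    b2=None; s=np.array([.2,.06,-.6,.9,-.4,.3])
    for tilt in np.arange(26,50,1.):
        q,e=feas((.07,27,d),tilt,yo,ro,s)
        if e<1e-4: b2=(tilt,q); s=q
    print(d,yo,ro,best and (best[0],best[1].round(2)),b2 and(b2[0],b2[1].round(2)))
E
```

```text
0.152 0 0 (np.float64(32.0), array([ 0.01,  0.11, -0.91,  1.52, -0.16, -0.2 ])) (np.float64(42.0), array([-0.03,  0.04, -0.82,  1.62, -0.17, -0.24]))
0.152 6 0 (np.float64(31.0), array([ 0.05,  0.11, -0.9 ,  1.29, -0.13,  0.07])) (np.float64(41.0), array([-0.04,  0.04, -0.82,  1.5 , -0.1 , -0.04]))
0.152 -6 0 (np.float64(33.0), array([ 0.04,  0.12, -0.91,  1.53, -0.24, -0.34])) (np.float64(43.0), array([ 0.04,  0.05, -0.82,  1.58, -0.29, -0.34]))
0.152 0 6 (np.float64(30.0), array([ 0.15,  0.12, -0.84,  0.92, -0.15,  0.27])) (np.float64(40.0), array([ 0.05,  0.04, -0.79,  1.21, -0.12,  0.1 ]))
0.152 0 -6 (np.float64(34.0), array([ 0.06,  0.13, -0.92,  1.58, -0.3 , -0.32])) (np.float64(44.0), array([ 0.03,  0.06, -0.83,  1.65, -0.33, -0.33]))
0.152 6 6 (np.float64(31.0), array([ 0.18,  0.12, -0.81,  0.7 , -0.14,  0.56])) (np.float64(41.0), array([ 0.04,  0.04, -0.79,  1.11, -0.05,  0.29]))
0.152 -6 6 (np.float64(31.0), array([-0.02,  0.11, -0.91,  1.5 , -0.09, -0.25])) (np.float64(41.0), array([-0.04,  0.04, -0.82,  1.56, -0.13, -0.26]))
0.152 6 -6 (np.float64(33.0), array([-0.01,  0.
[... 607 characters left out ...]
.9 ,  1.14, -0.1 ,  0.11])) (np.float64(41.0), array([ 0.01,  0.02, -0.81,  1.33, -0.1 ,  0.02]))
0.162 0 -6 (np.float64(35.0), array([ 0.05,  0.11, -0.93,  1.64, -0.3 , -0.36])) (np.float64(44.0), array([ 0.07,  0.04, -0.82,  1.57, -0.35, -0.28]))
0.162 6 6 (np.float64(32.0), array([ 0.08,  0.09, -0.9 ,  1.05, -0.04,  0.29])) (np.float64(41.0), array([ 0.12,  0.02, -0.75,  0.87, -0.14,  0.47]))
0.162 -6 6 (np.float64(31.0), array([ 0.06,  0.09, -0.91,  1.32, -0.14, -0.13])) (np.float64(42.0), array([-0.06,  0.02, -0.83,  1.63, -0.12, -0.31]))
0.162 6 -6 (np.float64(33.0), array([ 0.03,  0.1 , -0.93,  1.56, -0.22, -0.18])) (np.float64(43.0), array([-0.01,  0.03, -0.83,  1.63, -0.23, -0.2 ]))
```

```bash
python3 - <<'E'
from ik import *
s0=np.array([.16,.12,-.86,1.11,-.25,.08])
for lean in(51,45,40,35):
  for d in(.155,.162):
    best=None;s=s0
    for tilt in np.arange(26,50,1.):
        R=toolR(tilt); q,e=IK(tcp(0,lean,d,R),R,s,.01)
        if e<1e-4: best=(tilt,q); s=q
    print(lean,d,best and (best[0],best[1].round(2)))
for tilt in(30,32,34,36,38,40):
    t=np.radians(tilt)
    print(tilt,[(round(1000*(bar(.07,l,.160)+.047*np.array([-np.sin(t),0,np.cos(t)])+.039*np.array([np.cos(t),0,np.sin(t)]))[0])) for l in(20,23,25,27,29)])
E
```

```text
51 0.155 (np.float64(32.0), array([ 0.02,  0.11, -0.91,  1.48, -0.17, -0.18]))
51 0.162 (np.float64(33.0), array([-0.04,  0.09, -0.93,  1.64, -0.14, -0.29]))
45 0.155 (np.float64(33.0), array([ 0.03,  0.11, -0.89,  1.45, -0.18, -0.16]))
45 0.162 (np.float64(34.0), array([-0.02,  0.09, -0.91,  1.59, -0.15, -0.25]))
40 0.155 (np.float64(34.0), array([ 0.02,  0.11, -0.88,  1.49, -0.17, -0.17]))
40 0.162 (np.float64(35.0), array([-0.03,  0.09, -0.89,  1.62, -0.15, -0.27]))
35 0.155 (np.float64(35.0), array([-0.01,  0.11, -0.86,  1.54, -0.16, -0.21]))
35 0.162 (np.float64(35.0), array([ 0.03,  0.1 , -0.86,  1.44, -0.19, -0.14]))
30 [-106, -114, -119, -124, -129]
32 [-109, -116, -121, -126, -131]
34 [-111, -118, -124, -129, -134]
36 [-113, -121, -126, -131, -136]
38 [-115, -123, -128, -133, -138]
40 [-117, -125, -130, -135, -140]
```

```bash
python3 - <<'E'
from h import *
info([-.29,-.08,.47],True,0)
E
```

```text
t 11.48 q [ 0.081 -0.136 -1.01   1.618 -0.274 -0.332] pos [ 0.606  -0.044   0.2868] rpy [ 3.122 -0.753 -0.295] F [0.7 0.2 0.4] w 0.0878
 press: x [ 0.73  -0.     0.684] y [-0.014 -1.     0.015] z [ 0.684 -0.02  -0.73 ] tilt 43.14
 tcp press [-0.2318  0.0033  0.2868] grasp press [-0.2448  0.0036  0.3007]
 tool delta [ 0.0828  0.0868 -0.1717] norm 0.209
```

Emit:
apply_moves([
  [1,0.014,0.0,-0.029,0],
  [1,0.014,0.012,-0.029,0],
  [1,0.014,0.018,-0.029,0],
  [1,0.014,0.019,-0.029,0],
  [1,0.014,0.019,-0.029,0],
  [1,0.014,0.019,-0.029,0],
  [1,-0.025,0,-0.023,0],
  [1,-0.025,0,-0.023,0],
  [1,-0.025,0,-0.023,0],
  [1,-0.025,0,-0.023,0],
])

```text
t: 12.32
eef_pos: [0.4263, -0.0676, 0.4484]
ee_rot: [3.125, -0.759, -0.295]
force: [0.4, 1.3, 0.1]
width: 0.0878
```

```bash
python3 - <<'E'
from h import *
info()
E
```

```text
t 12.32 q [ 0.949 -0.651 -0.838  0.773 -1.227  0.107] pos [ 0.4263 -0.0676  0.4484] rpy [ 3.125 -0.759 -0.295] F [0.4 1.3 0.1] w 0.0878
 press: x [0.725 0.    0.688] y [-0.012 -1.     0.012] z [ 0.688 -0.017 -0.725] tilt 43.51
 tcp press [-0.3968 -0.0715  0.4484] grasp press [-0.4099 -0.0712  0.4622]
```

Emit:
apply_moves([
  [1,-0.035,0,-0.01,0],
  [1,-0.035,0,-0.01,0],
  [1,-0.035,0,-0.01,0],
])

```text
t: 12.57
eef_pos: [0.3919, -0.0526, 0.4296]
ee_rot: [3.128, -0.733, -0.299]
force: [0.0, 0.8, -0.2]
width: 0.0876
```

```bash
python3 - <<'E'
from h import *
info()
E
```

```text
t 12.57 q [ 1.369 -0.767 -0.871  0.727 -1.572 -0.141] pos [ 0.3919 -0.0526  0.4296] rpy [ 3.128 -0.733 -0.299] F [ 0.   0.8 -0.2] w 0.0876
 press: x [ 0.743 -0.003  0.669] y [-0.013 -1.     0.01 ] z [ 0.669 -0.017 -0.743] tilt 41.98
 tcp press [-0.4341 -0.0672  0.4296] grasp press [-0.4468 -0.0669  0.4437]
```

Emit:
apply_moves([
  [1,-0.035,0,-0.01,0],
  [1,-0.035,0,-0.01,0],
  [1,-0.035,0,-0.01,0],
  [1,-0.035,0,-0.01,0],
])

```text
t: 12.9
eef_pos: [0.384, 0.0329, 0.3722]
ee_rot: [2.945, -0.808, -0.056]
force: [1.5, -0.8, -0.5]
width: 0.0876
```

```bash
python3 - <<'E'
from h import *
info()
E
```

```text
t 12.9 q [ 1.897 -0.729 -1.013  0.647 -1.811 -0.482] pos [0.384  0.0329 0.3722] rpy [ 2.945 -0.808 -0.056] F [ 1.5 -0.8 -0.5] w 0.0876
 press: x [0.671 0.163 0.723] y [ 0.095 -0.986  0.135] z [ 0.735 -0.022 -0.677] tilt 47.34
 tcp press [-0.4665  0.0123  0.3722] grasp press [-0.4805  0.0127  0.3851]
```

```bash
python3 - <<'E'
from h import *
from ik import *
s,R=info([-.30,-.10,.45],True,0)
# planar check
for x,z in((-.3,.42),(-.4,.3),(-.45,.25),(-.48,.22)):
    for tilt in(47,43,38,32):
        R=toolR(tilt);q,e=IK(p2w([x,-.32,z]),R,np.array([-.295,-.3,-.7,0,-.4,1.57]),.0)
        print(x,z,tilt,q.round(2),round(e,4))
E
```

```text
t 12.9 q [ 1.897 -0.729 -1.013  0.647 -1.811 -0.482] pos [0.384  0.0329 0.3722] rpy [ 2.945 -0.808 -0.056] F [ 1.5 -0.8 -0.5] w 0.0876
 press: x [0.671 0.163 0.723] y [ 0.095 -0.986  0.135] z [ 0.735 -0.022 -0.677] tilt 47.34
 tcp press [-0.4665  0.0123  0.3722] grasp press [-0.4805  0.0127  0.3851]
 tool delta [0.1497 0.137  0.0722] norm 0.215
-0.3 0.42 47 [-0.28 -0.36 -0.55  0.01 -0.56  1.55] 0.0
-0.3 0.42 43 [-0.29 -0.33 -0.49  0.01 -0.66  1.56] 0.0
-0.3 0.42 38 [-0.29 -0.29 -0.42  0.01 -0.78  1.56] 0.0
-0.3 0.42 32 [-0.29 -0.23 -0.33  0.01 -0.92  1.56] 0.0
-0.4 0.3 47 [-0.28 -0.5  -0.89  0.03 -0.36  1.53] 0.0
-0.4 0.3 43 [-0.28 -0.47 -0.83  0.02 -0.46  1.54] 0.0
-0.4 0.3 38 [-0.28 -0.43 -0.76  0.01 -0.58  1.55] 0.0
-0.4 0.3 32 [-0.28 -0.38 -0.68  0.01 -0.71  1.55] 0.0
-0.45 0.25 47 [-0.28 -0.57 -1.02  0.03 -0.3   1.54] 0.0008
-0.45 0.25 43 [-0.27 -0.54 -0.98  0.04 -0.39  1.52] 0.0
-0.45 0.25 38 [-0.28 -0.5  -0.91  0.02 -0.5   1.54] 0.0
-0.45 0.25 32 [-0.28 -0.45 -0.83  0.01 -0.63  1.55] 0.0
-0.48 0.22 47 [-0.49 -0.52 -0.91 -0.4  -0.4   2.08] 0.0027
-0.48 0.22 43 [-0.31 -0.57 -1.02 -0.04 -0.37  1.62] 0.0022
-0.48 0.22 38 [-0.27 -0.55 -0.99  0.03 -0.46  1.53] 0.0
-0.48 0.22 32 [-0.28 -0.49 -0.92  0.02 -0.58  1.54] 0.0
```

Emit:
apply_moves([
  [1,0.012,0.004,0.006,0],
  [1,0.012,0.008,0.006,0],
  [1,0.014,0.012,0.006,0],
  [1,0.016,0.016,0.008,0],
  [1,0.018,0.016,0.008,0],
  [1,0.018,0.016,0.008,0],
  [1,0.018,0.018,0.008,0],
  [1,0.018,0.02,0.008,0],
  [1,0.02,0.02,0.008,0],
  [1,0,0,0,0.08],
  [1,0,0,0,0.085],
])

```text
t: 13.82
eef_pos: [0.4747, -0.087, 0.4367]
ee_rot: [-3.137, -0.821, -0.333]
force: [-0.4, 0.5, 0.2]
width: 0.0876
```

```bash
python3 - <<'E'
from h import *
info([-.38,-.32,.36],True,0)
E
```

```text
t 13.82 q [ 0.624 -0.546 -0.892  0.876 -0.888  0.156] pos [ 0.4747 -0.087   0.4367] rpy [-3.137 -0.821 -0.333] F [-0.4  0.5  0.2] w 0.0876
 press: x [ 0.681 -0.026  0.732] y [-0.035 -0.999 -0.003] z [ 0.732 -0.024 -0.681] tilt 47.03
 tcp press [-0.3449 -0.0761  0.4367] grasp press [-0.3588 -0.0756  0.4496]
 tool delta [-0.0737  0.2452  0.0323] norm 0.258
```

Emit:
apply_moves([
  [1,-0.009,0.02,0.004,-0.026],
  [1,-0.009,0.028,0.004,0],
  [1,-0.009,0.033,0.004,0],
  [1,-0.009,0.033,0.004,0],
  [1,-0.009,0.033,0.004,0],
  [1,-0.009,0.033,0.004,0],
  [1,-0.009,0.033,0.004,0],
  [1,-0.009,0.033,0.004,0],
])

```text
t: 14.48
eef_pos: [0.3838, -0.2936, 0.3727]
ee_rot: [3.113, -0.824, -0.28]
force: [1.6, -1.6, -0.2]
width: 0.0876
```

```bash
python3 - <<'E'
from h import *
info([-.45,-.32,.24],True,0)
E
```

```text
t 14.48 q [-0.157 -0.535 -0.829  0.261 -0.473  1.253] pos [ 0.3838 -0.2936  0.3727] rpy [ 3.113 -0.824 -0.28 ] F [ 1.6 -1.6 -0.2] w 0.0876
 press: x [0.679 0.01  0.734] y [-0.006 -1.     0.019] z [ 0.734 -0.017 -0.679] tilt 47.22
 tcp press [-0.3718 -0.3002  0.3727] grasp press [-0.3858 -0.2998  0.3857]
 tool delta [-0.1507  0.0177  0.0331] norm 0.155
```

Emit:
apply_moves([
  [1,-0.035,0.004,0.008,0],
  [1,-0.035,0.004,0.008,0],
  [1,-0.035,0.004,0.008,0],
  [1,-0.035,0.004,0.004,0],
  [1,-0.035,0,0,0],
  [1,-0.035,0,0,0],
])

```text
t: 14.98
eef_pos: [0.2611, -0.2828, 0.2037]
ee_rot: [3.123, -0.822, -0.277]
force: [-1.0, -1.5, -0.5]
width: 0.0873
```

```bash
python3 - <<'E'
from h import *
info()
E
```

```text
t 14.98 q [-0.407 -0.557 -1.013 -0.259 -0.305  1.908] pos [ 0.2611 -0.2828  0.2037] rpy [ 3.123 -0.822 -0.277] F [-1.  -1.5 -0.5] w 0.0873
 press: x [0.681 0.013 0.732] y [ 0.005 -1.     0.013] z [ 0.732 -0.005 -0.681] tilt 47.09
 tcp press [-0.4923 -0.3255  0.2037] grasp press [-0.5062 -0.3254  0.2167]
```

Emit:
apply_moves([
  [1,-0.035,0,-0.005,0],
  [1,-0.035,0,-0.005,0],
  [1,-0.035,0,-0.005,0],
])

```text
t: 15.23
eef_pos: [0.1941, -0.2409, 0.1484]
ee_rot: [3.096, -0.809, -0.274]
force: [-2.2, -1.5, -1.0]
width: 0.0875
```

```bash
python3 - <<'E'
from h import *
info()
E
```

```text
t 15.23 q [-0.672 -0.589 -1.013 -0.603 -0.435  2.409] pos [ 0.1941 -0.2409  0.1484] rpy [ 3.096 -0.809 -0.274] F [-2.2 -1.5 -1. ] w 0.0875
 press: x [0.69  0.015 0.724] y [-0.011 -0.999  0.031] z [ 0.724 -0.03  -0.689] tilt 46.41
 tcp press [-0.5686 -0.3049  0.1484] grasp press [-0.5824 -0.3043  0.1615]
```

```bash
cat > sim.py <<'E'
from ik import *
def IKw(pos,R,seed,w,m=0.0):
    f=lambda q:(lambda P:np.r_[P[0]-pos,w*(P[1].inv()*R).as_rotvec()])(FK(q))
    lo,hi=LIM[:,0]+m,LIM[:,1]-m
    r=least_squares(f,np.clip(seed,lo+1e-6,hi-1e-6),bounds=(lo,hi),xtol=1e-10,ftol=1e-10); return r.x
VM=np.array([2.39,2.39,3.01,3.14,3.14,3.14])*.7/12
def run(q,rows,w,mode=0,P0=None,vl=True):
    q=np.array(q,float); p,R=FK(q) if P0 is None else P0
    for r in rows:
        p2=p+R.apply(r[:3]); R2=R*E('z',r[3] if len(r)>3 else 0)
        qn=IKw(p2,R2,q,w)
        if vl:
            k=np.max(abs(qn-q)/VM); 
            if k>1: qn=q+(qn-q)/k
        q=qn
        if mode==0: p,R=FK(q)
        else: p,R=p2,R2
    return q,(p,R)
if __name__=="__main__":
    qA=D[2][0]
    for w in(.1,.2,.3,.5,1,2):
        q,_=run(qA,[[.03,0,0]]*4,w); P=FK(q); print(w,q.round(3),P[0].round(3),P[1].as_euler('xyz').round(3))
        q,_=run(D[3][0],[[.03,0,-.03]]*4,w); P=FK(q); print('   ',q.round(3),P[0].round(3),P[1].as_euler('xyz').round(3))
        q,_=run(D[4][0],[[.03,0,-.03]]*8,w); P=FK(q); print('   ',q.round(3),P[0].round(3),P[1].as_euler('xyz').round(3))
    print([ (np.round(D[i][0],3),np.round(D[i][1],3),np.round(D[i][2],3)) for i in(3,4,5)])
E
python3 sim.py
```

```text
0.1 [-0.039  0.691  1.25   0.059 -1.995  1.344] [ 0.812 -0.244  0.544] [ 3.123 -0.143 -0.293]
    [ 0.003  0.633  1.25   0.189 -1.752  1.35 ] [ 0.87  -0.255  0.644] [ 3.079 -0.465 -0.278]
    [ 0.091  0.508  1.25   0.395 -1.461  1.322] [ 0.875 -0.243  0.864] [ 2.991 -0.916 -0.219]
0.2 [-0.042  0.696  1.25   0.047 -2.021  1.341] [ 0.805 -0.242  0.536] [ 3.127 -0.111 -0.293]
    [-0.005  0.642  1.25   0.159 -1.818  1.349] [ 0.853 -0.251  0.62 ] [ 3.09  -0.385 -0.283]
    [ 0.08   0.515  1.25   0.348 -1.557  1.33 ] [ 0.86  -0.241  0.821] [ 3.02  -0.805 -0.242]
0.3 [-0.045  0.701  1.25   0.034 -2.045  1.339] [ 0.798 -0.239  0.529] [ 3.131 -0.08  -0.294]
    [-0.014  0.654  1.25   0.125 -1.889  1.346] [ 0.835 -0.247  0.595] [ 3.101 -0.297 -0.288]
    [ 0.064  0.529  1.25   0.292 -1.669  1.335] [ 0.842 -0.239  0.771] [ 3.048 -0.67  -0.262]
0.5 [-0.049  0.707  1.25   0.018 -2.076  1.335] [ 0.79  -0.237  0.521] [ 3.135 -0.041 -0.294]
    [-0.028  0.673  1.25   0.075 -1.988  1.34 ] [ 0.809 -0.24   0.562] [ 3.117 -0.171 -0.292]
    [ 0.033  0.56   1.25   0.198 -1.842  1.337] [ 0.81  -0.233  0.
[... 299 characters left out ...]
 -0.291]
2 [-5.400e-02  7.140e-01  1.250e+00  1.000e-03 -2.106e+00  1.331e+00] [ 0.781 -0.234  0.513] [ 3.141e+00 -1.000e-03 -2.940e-01]
    [-0.044  0.698  1.25   0.018 -2.094  1.33 ] [ 0.781 -0.232  0.528] [ 3.134 -0.032 -0.294]
    [-0.011  0.614  1.25   0.077 -2.046  1.327] [ 0.768 -0.226  0.605] [ 3.12  -0.172 -0.293]
[(array([-0.049,  0.713,  1.246,  0.012, -2.086,  1.331]), array([ 0.788, -0.234,  0.513]), array([ 3.136, -0.02 , -0.294])), (array([-0.032,  0.668,  1.252,  0.062, -2.017,  1.338]), array([ 0.797, -0.238,  0.562]), array([ 3.123, -0.147, -0.294])), (array([ 0.018,  0.581,  1.251,  0.163, -1.9  ,  1.337]), array([ 0.802, -0.233,  0.661]), array([ 3.093, -0.365, -0.286]))]
```

```bash
cat > search.py <<'E'
from sim import *
from multiprocessing import Pool
q0=np.array([-0.672,-0.589,-1.013,-0.603,-0.435,2.409])
R0=FK(q0)[1]
def zin(R): return Rz(YAW).T@R.as_matrix()[:,2]
dirs=[np.array(d,float)/np.linalg.norm(d) for d in([-1,0,0],[-1,0,-1],[-1,0,1],[0,0,1],[0,0,-1],[-1,.6,0],[-1,-.6,0],[0,1,0],[0,-1,0],[-1,1,-1],[-1,-1,-1],[-1,1,1],[-1,-1,1])]
def job(a):
    az,r,z=a; pos=np.array([r*np.cos(az),r*np.sin(az),z]); out=[]
    best=None
    for s in([az+.3,0,0,.3,-.8,.5],[az+.3,-.3,-.7,.5,-.8,.5],[az+.2,.5,.8,.3,-1.5,.8],[az+.3,-.6,-.6,1,-1.5,0],[az+.3,0,0,-1,-1,.5]):
        q,e=IK(pos,R0,np.array(s),.01)
        if e<1e-3: best=q;break
    if best is None: return out
    z0=zin(R0)
    for d in dirs:
        q,(p,R)=run(best,[.035*d]*5,.6)
        z1=zin(R); dz=z1-z0
        Rp=Rz(YAW).T@R.as_matrix()
        out.append((dz[0],dz[1],az,r,z,d.round(2),p.round(3),best.round(2),q.round(2)))
    return out
if __name__=="__main__":
    A=[(az,r,z) for az in np.arange(-1.4,2.9,.35) for r in(.35,.45,.55,.65,.75) for z in(.2,.35,.5,.7)]
    with Pool() as P: L=sum(P.map(job,A,chunksize=2),[])
    L=[l for l in L if l[6][2]>.12]
    L.sort(key=lambda l:l[0]+.5*abs(l[1]))
    for l in L[:25]: print(*[x if not isinstance(x,float) else round(x,3) for x in l])
E
nproc; time OMP_NUM_THREADS=1 timeout 500 python3 search.py
```

```text
4
-0.107 0.019 -0.35 0.65 0.35 [-0.71  0.    0.71] [ 0.595 -0.228  0.254] [-0.32 -0.15 -0.91  1.5  -0.01  0.11] [-0.31 -0.05 -0.96  1.39 -0.    0.21]
-0.154 -0.126 0.35 0.35 0.35 [0. 1. 0.] [0.249 0.063 0.321] [ 2.11 -0.56 -0.96  0.5  -1.81 -0.88] [ 2.73 -0.83 -0.74 -0.11 -2.29 -1.77]
-0.131 -0.098 0.35 0.35 0.7 [-0.58  0.58 -0.58] [0.246 0.091 0.666] [ 1.93 -0.44 -0.25  0.76 -2.2  -0.33] [ 2.47 -0.53 -0.06  0.23 -2.68 -1.15]
-0.088 -0.019 -1.05 0.65 0.2 [-1.  0.  0.] [ 0.239 -0.522  0.133] [-1.18  0.17 -0.26 -0.9  -0.76  3.02] [-1.24  0.17 -0.39 -0.84 -0.71  3.03]
-0.12 -0.086 0.35 0.35 0.7 [-0.86  0.51  0.  ] [0.256 0.089 0.64 ] [ 1.93 -0.44 -0.25  0.76 -2.2  -0.33] [ 2.48 -0.57 -0.14  0.23 -2.64 -1.15]
-0.083 -0.015 -0.35 0.65 0.35 [-0.58 -0.58  0.58] [ 0.632 -0.122  0.265] [-0.32 -0.15 -0.91  1.5  -0.01  0.11] [-0.13 -0.05 -0.95  1.67 -0.15 -0.21]
-0.081 -0.013 -1.05 0.65 0.2 [-0.86  0.51  0.  ] [ 0.225 -0.618  0.146] [-1.18  0.17 -0.26 -0.9  -0.76  3.02] [-1.32  0.29 -0.2  -0.81 -0.82  3.03]
-0.077 0.012 -0.35 0.65 0.35 [0. 0. 1.] [ 0.725 -0.265  0.276] [-0.32 -0.15 -0.91  1.5  
[... 1831 characters left out ...]
 2.99  1.12  1.2  -0.2  -2.44 -1.81] [ 2.99  1.16  1.25 -0.15 -2.37 -1.78]
-0.061 -0.018 -1.05 0.65 0.2 [-0.86 -0.51  0.  ] [ 0.274 -0.441  0.133] [-1.18  0.17 -0.26 -0.9  -0.76  3.02] [-1.12  0.05 -0.54 -0.91 -0.61  3.03]
-0.101 -0.096 0.35 0.35 0.5 [-0.58  0.58  0.58] [0.282 0.066 0.431] [ 2.05 -0.56 -0.67  0.59 -2.03 -0.67] [ 2.63 -0.79 -0.58  0.02 -2.47 -1.48]
-0.052 -0.001 -1.4 0.75 0.35 [-0.86 -0.51  0.  ] [ 0.085 -0.632  0.281] [-1.56  0.32  0.28 -0.79 -1.29  2.98] [-1.6   0.21 -0.   -0.75 -1.2   3.03]
-0.054 -0.004 -1.05 0.45 0.35 [ 0. -1.  0.] [ 0.231 -0.298  0.332] [-1.18 -0.32 -0.4  -0.69 -1.    2.69] [-0.51 -0.65 -0.72 -0.16 -0.77  1.84]
real	1m36.963s
user	6m19.971s
sys	0m0.369s
```

```bash
cat > plan.py <<'E'
from sim import *
from h import w2p
def rep(q,tag=""):
    p,R=FK(q); Rp=Rz(YAW).T@R.as_matrix()
    print(tag,'q',q.round(2),'press',w2p(p).round(3),'z',Rp[:,2].round(3),'x_y',Rp[1,0].round(3),'tilt',np.degrees(np.arctan2(Rp[0,2],-Rp[2,2])).round(1))
def goto(q,target,step=.033,w=.6,maxn=60,tag="",every=0):
    # rows computed in tool frame toward a press-frame TCP target
    n=0
    while n<maxn:
        p,R=FK(q); d=p2w(target)-p; L=np.linalg.norm(d)
        if L<.003: break
        d=d*min(1,step/L); q,_=run(q,[R.inv().apply(d)],w); n+=1
        if every and n%every==0: rep(q,' ')
    rep(q,tag+f" n={n}"); return q
if __name__=="__main__":
    q=np.array([-0.672,-0.589,-1.013,-0.603,-0.435,2.409]); rep(q)
    q=goto(q,[-.42,-.31,.33],tag="a"); q=goto(q,[-.25,-.2,.40],tag="b")
    for x,y in((-.24,-.1),(-.2,-.1),(-.2,0),(-.2,-.2),(-.16,-.2)):
        qq=goto(q,[x,y,.40],tag=f"c{x,y}"); qq=goto(qq,[x,y,.2],maxn=20,every=3,tag="d")
E
python3 plan.py
```

```text
q [-0.67 -0.59 -1.01 -0.6  -0.44  2.41] press [-0.568 -0.305  0.149] z [ 0.724 -0.03  -0.689] x_y 0.016 tilt 46.4
a n=11 q [-0.18 -0.59 -0.88  0.19 -0.51  1.34] press [-0.42 -0.31  0.33] z [ 0.702 -0.013 -0.712] x_y 0.007 tilt 44.6
b n=7 q [ 0.03 -0.33 -0.76  0.58 -0.46  0.81] press [-0.25 -0.2   0.4 ] z [ 0.702 -0.013 -0.712] x_y 0.007 tilt 44.6
c(-0.24, -0.1) n=3 q [ 0.22 -0.3  -0.82  0.84 -0.5   0.42] press [-0.24  -0.101  0.4  ] z [ 0.702 -0.013 -0.712] x_y 0.007 tilt 44.6
  q [-0.05 -0.24 -0.99  1.34 -0.2   0.07] press [-0.233 -0.104  0.338] z [ 0.712 -0.022 -0.702] x_y 0.007 tilt 45.4
  q [-0.22 -0.18 -1.02  1.67 -0.08 -0.15] press [-0.228 -0.098  0.295] z [ 0.676 -0.031 -0.736] x_y 0.007 tilt 42.5
  q [-0.21 -0.1  -1.02  1.67 -0.1  -0.16] press [-0.222 -0.096  0.247] z [ 0.616 -0.042 -0.786] x_y 0.004 tilt 38.1
  q [-0.21 -0.04 -1.02  1.67 -0.09 -0.17] press [-0.22  -0.098  0.209] z [ 0.566 -0.047 -0.823] x_y 0.001 tilt 34.5
  q [-0.13 -0.04 -1.02  1.49 -0.14 -0.05] press [-0.224 -0.099  0.209] z [ 0.558 -0.047 -0.828] x_y -0.0 tilt 34.0
  q [-0.01 -0.05 -1.02  1.25 -0.21  0.0
[... 2342 characters left out ...]
2) n=3 q [-0.04 -0.15 -0.62  0.54 -0.39  0.88] press [-0.16 -0.2   0.4 ] z [ 0.702 -0.013 -0.712] x_y 0.007 tilt 44.6
  q [-0.22 -0.1  -0.83  1.04 -0.1   0.49] press [-0.153 -0.211  0.349] z [ 0.715 -0.033 -0.699] x_y 0.009 tilt 45.6
  q [-0.31 -0.05 -0.88  1.21 -0.    0.39] press [-0.158 -0.212  0.295] z [ 0.67  -0.012 -0.742] x_y 0.008 tilt 42.1
  q [-0.24  0.03 -0.87  0.95 -0.01  0.59] press [-0.159 -0.21   0.236] z [ 0.616  0.026 -0.787] x_y 0.009 tilt 38.0
  q [-0.18  0.08 -0.85  0.74 -0.02  0.75] press [-0.16  -0.201  0.202] z [ 0.588  0.054 -0.807] x_y 0.01 tilt 36.1
d n=12 q [-0.18  0.08 -0.85  0.74 -0.02  0.75] press [-0.16  -0.201  0.202] z [ 0.588  0.054 -0.807] x_y 0.01 tilt 36.1
```

```bash
python3 - <<'E'
from h import *
from station import arm
s,R=info([-.42,-.31,.33],True,0)
for a,b in(([-.42,-.31,.33],[-.25,-.2,.40]),([-.25,-.2,.40],[-.2,-.17,.37])):
    print((R.T@(p2w(b)-p2w(a))).round(4))
E
```

```text
t 15.23 q [-0.672 -0.589 -1.013 -0.603 -0.435  2.409] pos [ 0.1941 -0.2409  0.1484] rpy [ 3.096 -0.809 -0.274] F [-2.2 -1.5 -1. ] w 0.0875
 press: x [0.69  0.015 0.724] y [-0.011 -0.999  0.031] z [ 0.724 -0.03  -0.689] tilt 46.41
 tcp press [-0.5686 -0.3049  0.1484] grasp press [-0.5824 -0.3043  0.1615]
 tool delta [ 0.2339  0.0091 -0.0174] norm 0.235
[ 0.1695 -0.1097  0.0715]
[ 0.0132 -0.0315  0.056 ]
```

Emit:
apply_moves([
  [1,0.026,0.001,-0.002,0],
  [1,0.026,0.001,-0.002,0],
  [1,0.026,0.001,-0.002,0],
  [1,0.026,0.001,-0.002,0],
  [1,0.026,0.001,-0.002,0],
  [1,0.026,0.001,-0.002,0],
  [1,0.026,0.001,-0.002,0],
  [1,0.026,0.001,-0.002,0],
  [1,0.026,0.001,-0.001,0],
])

```text
t: 15.98
eef_pos: [0.3025, -0.3019, 0.299]
ee_rot: [3.124, -0.808, -0.279]
force: [0.2, -0.8, 0.3]
width: 0.0875
```

```bash
python3 - <<'E'
from h import *
info([-.22,-.18,.40],True,0)
E
```

```text
t 15.98 q [-0.364 -0.567 -0.848 -0.094 -0.484  1.714] pos [ 0.3025 -0.3019  0.299 ] rpy [ 3.124 -0.808 -0.279] F [ 0.2 -0.8  0.3] w 0.0875
 press: x [0.691 0.011 0.723] y [ 0.003 -1.     0.012] z [ 0.723 -0.006 -0.691] tilt 46.29
 tcp press [-0.4472 -0.3318  0.299 ] grasp press [-0.4609 -0.3317  0.3122]
 tool delta [ 0.2317 -0.1498  0.0935] norm 0.291
```

Emit:
apply_moves([
  [1,0.028,-0.008,0.005,0],
  [1,0.026,-0.016,0.01,0],
  [1,0.026,-0.018,0.011,0],
  [1,0.026,-0.018,0.011,0],
  [1,0.026,-0.018,0.011,0],
  [1,0.026,-0.018,0.011,0],
  [1,0.026,-0.018,0.011,0],
  [1,0.026,-0.018,0.012,0],
  [1,0.022,-0.018,0.012,0],
])

```text
t: 16.73
eef_pos: [0.5622, -0.2265, 0.3967]
ee_rot: [3.125, -0.804, -0.285]
force: [0.9, -0.3, -0.1]
width: 0.0878
```

```bash
python3 - <<'E'
from h import *
from plan import *
s,R=info([-.20,-.17,.2],True,0)
for y in(-.15,-.17,-.19):
    q=goto(s['q'],[-.2,y,.37],tag=f"c{y}");
    for z in(.3,.25,.2,.17,.14): q=goto(q,[-.2,y,z],tag=f"{z}",maxn=8)
E
```

```text
t 16.73 q [ 0.012 -0.276 -0.785  0.694 -0.362  0.701] pos [ 0.5622 -0.2265  0.3967] rpy [ 3.125 -0.804 -0.285] F [ 0.9 -0.3 -0.1] w 0.0878
 press: x [0.693 0.007 0.72 ] y [-0.002 -1.     0.012] z [ 0.721 -0.009 -0.693] tilt 46.1
 tcp press [-0.2206 -0.1841  0.3967] grasp press [-0.2343 -0.1839  0.4099]
 tool delta [-0.1273 -0.0164  0.1511] norm 0.198
c-0.15 n=2 q [-0.03 -0.22 -0.87  0.98 -0.24  0.42] press [-0.2  -0.15  0.37] z [ 0.721 -0.009 -0.693] x_y 0.007 tilt 46.1
0.3 n=8 q [-0.33 -0.14 -0.97  1.58 -0.    0.02] press [-0.2   -0.15   0.302] z [ 0.673 -0.023 -0.739] x_y 0.007 tilt 42.3
0.25 n=5 q [-0.33 -0.07 -0.98  1.58 -0.    0.02] press [-0.2   -0.15   0.252] z [ 0.613 -0.022 -0.79 ] x_y 0.006 tilt 37.8
0.2 n=5 q [-0.33  0.   -0.99  1.59 -0.    0.01] press [-0.2   -0.15   0.202] z [ 0.548 -0.021 -0.836] x_y 0.004 tilt 33.2
0.17 n=4 q [-0.34  0.05 -0.98  1.61 -0.    0.  ] press [-0.2   -0.15   0.172] z [ 0.507 -0.021 -0.862] x_y 0.003 tilt 30.5
0.14 n=4 q [-0.34  0.11 -0.98  1.62 -0.   -0.01] press [-0.2   -0.15   0.142] z [ 0.465 -0.022 -0.885] x_y 0.002 tilt 27.7
c-0.17 n=2 q
[... 759 characters left out ...]
  -0.24  0.63] press [-0.201 -0.19   0.371] z [ 0.721 -0.009 -0.693] x_y 0.007 tilt 46.1
0.3 n=7 q [-0.31 -0.14 -0.96  1.3  -0.    0.29] press [-0.2   -0.19   0.302] z [ 0.679 -0.01  -0.735] x_y 0.008 tilt 42.7
0.25 n=5 q [-0.27 -0.07 -0.96  1.17 -0.    0.39] press [-0.2   -0.19   0.252] z [ 0.623  0.015 -0.782] x_y 0.009 tilt 38.6
0.2 n=4 q [-0.21  0.01 -0.95  0.93 -0.    0.57] press [-0.2   -0.191  0.202] z [ 0.574  0.048 -0.817] x_y 0.01 tilt 35.1
0.17 n=3 q [-0.14  0.06 -0.91  0.67 -0.02  0.78] press [-0.2   -0.191  0.172] z [ 0.551  0.073 -0.831] x_y 0.012 tilt 33.5
0.14 n=3 q [-0.1   0.12 -0.85  0.41 -0.03  1.01] press [-0.2   -0.191  0.141] z [ 0.537  0.095 -0.838] x_y 0.013 tilt 32.6
```

Emit:
apply_moves([
  [1,-0.006,-0.024,0.033,0],
  [1,-0.021,0,0.021,0],
  [1,-0.021,0,0.021,0],
  [1,-0.021,0,0.021,0],
  [1,-0.021,0,0.021,0],
  [1,-0.021,0,0.021,0],
  [1,-0.021,0,0.021,0],
])

```text
t: 17.32
eef_pos: [0.5729, -0.2368, 0.2968]
ee_rot: [3.12, -0.737, -0.289]
force: [-0.1, -0.2, 0.2]
width: 0.0875
```

```bash
python3 - <<'E'
from h import *
info([-.20,-.16,.2],True,0)
E
```

```text
t 17.32 q [-0.316 -0.143 -0.976  1.331 -0.004  0.259] pos [ 0.5729 -0.2368  0.2968] rpy [ 3.12  -0.737 -0.289] F [-0.1 -0.2  0.2] w 0.0875
 press: x [0.741 0.004 0.672] y [-0.009 -1.     0.016] z [ 0.672 -0.018 -0.74 ] tilt 42.23
 tcp press [-0.2074 -0.1909  0.2968] grasp press [-0.2201 -0.1905  0.3109]
 tool delta [-0.0595 -0.0325  0.0761] norm 0.102
```

Emit:
apply_moves([
  [1,-0.018,-0.015,0.022,0],
  [1,-0.018,-0.012,0.022,0],
  [1,-0.018,-0.006,0.022,0],
  [1,-0.017,-0.003,0.023,0],
])

```text
t: 17.65
eef_pos: [0.5785, -0.2044, 0.2371]
ee_rot: [3.132, -0.639, -0.287]
force: [-0.1, -0.2, -0.5]
width: 0.0878
```

```bash
python3 - <<'E'
from h import *
info([-.20,-.16,.18],True,0)
E
```

```text
t 17.65 q [-0.297 -0.07  -1.001  1.441 -0.004  0.138] pos [ 0.5785 -0.2044  0.2371] rpy [ 3.132 -0.639 -0.287] F [-0.1 -0.2 -0.5] w 0.0878
 press: x [0.803 0.007 0.597] y [ 0.002 -1.     0.008] z [ 0.597 -0.005 -0.803] tilt 36.62
 tcp press [-0.2114 -0.1582  0.2371] grasp press [-0.2228 -0.1581  0.2524]
 tool delta [-0.0249  0.0014  0.0527] norm 0.058
```

Emit:
apply_moves([
  [1,-0.015,0,0.025,0],
  [1,-0.015,0,0.025,0],
  [1,0,0,0,0],
])

```text
t: 17.9
eef_pos: [0.5802, -0.2091, 0.2037]
ee_rot: [3.139, -0.586, -0.288]
force: [-0.6, -1.0, 0.6]
width: 0.0874
```

```bash
python3 - <<'E'
from h import *
from plan import *
s,R=info([-.20,-.16,.18],True,0)
q=s['q']; Rm=toolR(32.5)
g=lambda back,d=.160:w2p(tcp(0,51,d,Rm)-back*Rm.as_matrix()[:,2])
print(g(.1),g(0))
q=goto(q,[-.25,-.10,.28],tag="up"); q=goto(q,g(.1),tag="pre"); q=goto(q,g(0),tag="gr",step=.02)
for h,l in((.03,51),(.06,50),(.11,48),(.11,40),(.11,30),(.1,27),(.068,27)):
    q=goto(q,w2p(tcp(h,l,.16,Rm)),tag=str((h,l)),step=.012)
E
```

```text
t 17.9 q [-0.287 -0.012 -0.996  1.387 -0.004  0.182] pos [ 0.5802 -0.2091  0.2037] rpy [ 3.139 -0.586 -0.288] F [-0.6 -1.   0.6] w 0.0874
 press: x [0.833 0.005 0.553] y [ 0.005 -1.     0.002] z [ 0.553  0.001 -0.833] tilt 33.58
 tcp press [-0.2085 -0.1622  0.2037] grasp press [-0.219  -0.1622  0.2196]
 tool delta [-0.0061 -0.0022  0.0245] norm 0.025
[-2.29864622e-01 -1.38777878e-17  2.69005970e-01] [-1.76134661e-01  1.38777878e-17  1.84666825e-01]
up n=5 q [ 0.2  -0.18 -0.89  0.78 -0.42  0.43] press [-0.25 -0.1   0.28] z [ 0.576 -0.017 -0.818] x_y 0.007 tilt 35.1
pre n=4 q [ 0.33 -0.09 -0.88  0.95 -0.45  0.13] press [-0.23   0.     0.269] z [ 0.576 -0.017 -0.818] x_y 0.007 tilt 35.1
gr n=8 q [-0.02  0.1  -0.93  1.67 -0.18 -0.32] press [-0.176  0.     0.186] z [ 0.554 -0.029 -0.832] x_y 0.007 tilt 33.7
(0.03, 51) n=3 q [ 0.15  0.06 -0.88  1.25 -0.28 -0.04] press [-0.176  0.     0.215] z [ 0.555 -0.029 -0.832] x_y 0.007 tilt 33.7
(0.06, 50) n=3 q [ 0.25  0.04 -0.8   0.97 -0.39  0.17] press [-0.174  0.     0.247] z [ 0.555 -0.029 -0.832] x_y 0.007 tilt 33.7
(0.11, 48) n=5 q [ 0.33 -0.   -0.66  0.73 -0.55  0.38] press [-0.171  0.     0.301] z [ 0.555 -0.029 -0.832] x_y 0.007 tilt 33.7
(0.11, 40) n=2 q [ 0.32  0.02 -0.6   0.68 -0.58  0.45] press [-0.155 -0.     0.317] z [ 0.555 -0.029 -0.832] x_y 0.007 tilt 33.7
(0.11, 30) n=3 q [ 0.3   0.04 -0.52  0.63 -0.61  0.52] press [-0.132 -0.     0.333] z [ 0.555 -0.029 -0.832] x_y 0.007 tilt 33.7
(0.1, 27) n=1 q [ 0.29  0.06 -0.52  0.63 -0.6   0.52] press [-0.124  0.     0.327] z [ 0.555 -0.029 -0.832] x_y 0.007 tilt 33.7
(0.068, 27) n=3 q [ 0.27  0.08 -0.59  0.72 -0.51  0.43] press [-0.124  0.     0.295] z [ 0.555 -0.029 -0.832] x_y 0.007 tilt 33.7
```

Emit:
apply_moves([
  [1,-0.01,0,0.02,0],
  [1,0,0,0,0],
])

```text
t: 18.07
eef_pos: [0.5825, -0.211, 0.1933]
ee_rot: [-3.142, -0.57, -0.288]
force: [0.4, 1.2, 0.8]
width: 0.0874
```

```bash
python3 - <<'E'
from h import *
s,R=info([-.25,-.10,.28],True,0)
print((R.T@(p2w([-.23,0,.27])-p2w([-.25,-.1,.28]))).round(4))
E
```

```text
t 18.07 q [-0.282  0.01  -0.99   1.364 -0.003  0.202] pos [ 0.5825 -0.211   0.1933] rpy [-3.142 -0.57  -0.288] F [0.4 1.2 0.8] w 0.0874
 press: x [0.842 0.006 0.54 ] y [ 0.007 -1.    -0.   ] z [ 0.54   0.004 -0.842] tilt 32.65
 tcp press [-0.2057 -0.1633  0.1933] grasp press [-0.216  -0.1634  0.2093]
 tool delta [ 0.0099 -0.0636 -0.0966] norm 0.116
[ 0.012  -0.0999  0.0196]
```

Tilt 32.65°, aligned. Now retreat upward and across to the pre-grasp pose.

Emit:
apply_moves([
  [1,0.001,-0.003,-0.022,0],
  [1,0.002,-0.01,-0.025,0],
  [1,0.003,-0.015,-0.025,0],
  [1,0.004,-0.018,-0.025,0],
  [1,0.003,-0.025,0.0,0],
  [1,0.003,-0.03,0.005,0],
  [1,0.003,-0.03,0.005,0],
  [1,0.003,-0.03,0.005,0],
  [1,0,0,0,0],
])

```text
t: 18.82
eef_pos: [0.6273, -0.0715, 0.2591]
ee_rot: [3.119, -0.603, -0.282]
force: [1.1, -0.2, 0.6]
width: 0.0876
```

```bash
python3 - <<'E'
from h import *
from station import eyes
import cv2
g=bar(0,51,.160); print(g)
s,R=info(g,True,.019)
f=eyes.grab_frame("top"); cv2.imwrite("pics/top2.png",cv2.resize(f["color"][110:260,190:345,::-1],None,fx=4,fy=4,interpolation=2))
E
```

```text
[-0.18634335  0.          0.20069126]
t 18.82 q [ 0.256 -0.038 -0.852  0.954 -0.39   0.194] pos [ 0.6273 -0.0715  0.2591] rpy [ 3.119 -0.603 -0.282] F [ 1.1 -0.2  0.6] w 0.0876
 press: x [0.824 0.011 0.567] y [ 0.    -1.     0.019] z [ 0.567 -0.015 -0.823] tilt 34.56
 tcp press [-0.2034 -0.0169  0.2591] grasp press [-0.2141 -0.0166  0.2747]
 tool delta [-0.0189 -0.018   0.0765] norm 0.081
```

View pics/top2.png

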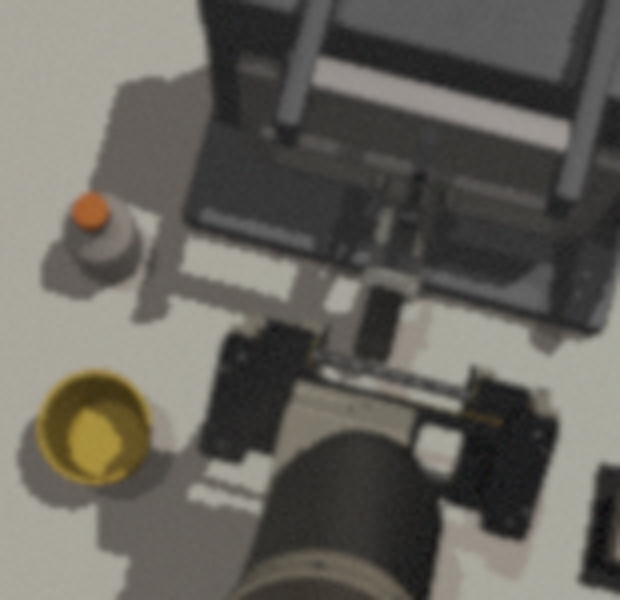

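Emit:
apply_moves([
  [1,-0.01,-0.009,0.0,0],
  [1,-0.009,-0.009,0.005,0],
  [1,0,0,0.018,0],
  [1,0,0,0.018,0],
  [1,0,0,0.014,0],
  [1,0,0,0.012,0],
  [1,0,0,0.009,0],
  [1,0,0,0,0],
])

```text
t: 19.53
eef_pos: [0.6566, -0.0684, 0.192]
ee_rot: [3.112, -0.593, -0.285]
force: [0.8, 0.9, -0.1]
width: 0.0875
```

```bash
python3 - <<'E'
from h import *
from station import eyes
import cv2
g=bar(0,51,.160)
s,R=info(g,True,.019)
for n in("top","scene"):
    f=eyes.grab_frame(n); im=f["color"][:,:,::-1]
    s=im[110:260,190:345] if n=="top" else im[150:290,150:300]
    cv2.imwrite(f"pics/{n}3.png",cv2.resize(s,None,fx=4,fy=4,interpolation=2))
E
```

```text
t 19.53 q [-0.035  0.083 -0.932  1.665 -0.168 -0.304] pos [ 0.6566 -0.0684  0.192 ] rpy [ 3.112 -0.593 -0.285] F [ 0.8  0.9 -0.1] w 0.0875
 press: x [0.829 0.008 0.559] y [-0.007 -1.     0.025] z [ 0.559 -0.024 -0.829] tilt 33.98
 tcp press [-0.1762 -0.0053  0.192 ] grasp press [-0.1869 -0.0049  0.2078]
 tool delta [-0.0035 -0.0051  0.0061] norm 0.009
```

View pics/top3.png

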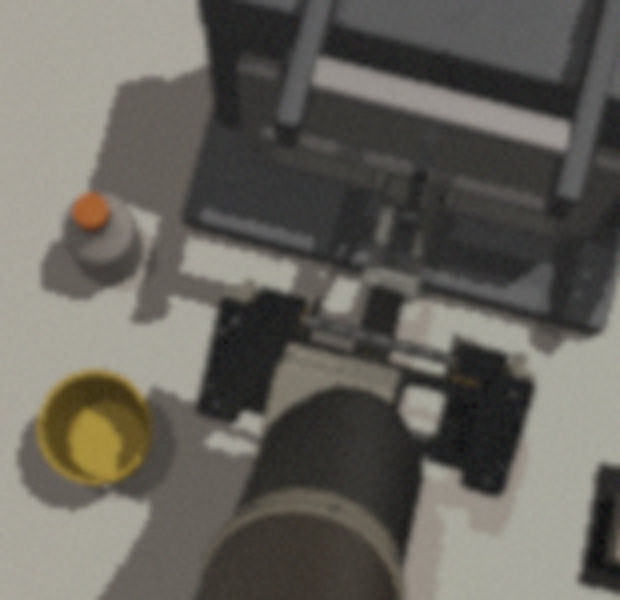

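View pics/scene3.png

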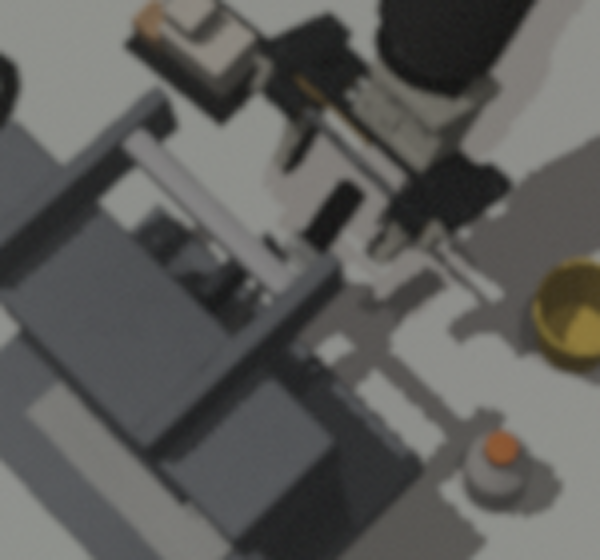

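Emit:
apply_moves([
  [1,-0.003,-0.005,0.006,0],
  [0,0,0,0.002,0],
  [-0.2,0,0,0,0],
  [-0.3,0,0,0,0],
  [-0.4,0,0,0,0],
  [-0.4,0,0,0,0],
], newtons=20)

```text
t: 20.13
eef_pos: [0.6595, -0.0619, 0.1867]
ee_rot: [3.112, -0.587, -0.285]
force: [0.2, -1.5, -0.6]
width: 0.0597
```

```bash
python3 - <<'E'
from h import *
info(bar(0,51,.160),True,.019)
E
```

```text
t 20.13 q [-0.023  0.095 -0.928  1.666 -0.174 -0.318] pos [ 0.6595 -0.0619  0.1867] rpy [ 3.112 -0.587 -0.285] F [ 0.2 -1.5 -0.6] w 0.0597
 press: x [0.833 0.008 0.554] y [-0.006 -1.     0.025] z [ 0.554 -0.024 -0.832] tilt 33.64
 tcp press [-0.1754  0.0017  0.1867] grasp press [-0.1859  0.0022  0.2026]
 tool delta [-0.0014  0.0021  0.0014] norm 0.003
```

Emit:
apply_moves([
  [-1,0,0.001,0,0],
  [-1,0,0,0,0],
  [-1,0,0,0,0],
  [-1,0,0,0,0],
  [-1,0,0,0,0],
  [-1,0,0,0,0],
  [-1,0,0,0,0],
], newtons=20)

```text
t: 20.72
eef_pos: [0.6587, -0.0651, 0.1867]
ee_rot: [3.11, -0.587, -0.288]
force: [-3.4, -6.0, 1.5]
width: 0.0242
```

```bash
python3 - <<'E'
from h import *
info(bar(0,51,.160),True,.019)
E
```

```text
t 20.72 q [-0.027  0.094 -0.929  1.665 -0.175 -0.316] pos [ 0.6587 -0.0651  0.1867] rpy [ 3.11  -0.587 -0.288] F [-3.4 -6.   1.5] w 0.0242
 press: x [0.833 0.006 0.554] y [-0.011 -1.     0.026] z [ 0.554 -0.028 -0.832] tilt 33.64
 tcp press [-0.1752 -0.0016  0.1867] grasp press [-0.1857 -0.0011  0.2025]
 tool delta [-0.0015 -0.0011  0.0012] norm 0.002
```

Emit:
apply_moves([
  [-1,0.0,0.002,0,0],
  [-1,0.0,0,0,0],
  [-1,0.003,0,-0.004,0],
  [-1,0.006,0,-0.008,0],
  [-1,0.008,0,-0.011,0],
  [-1,0.008,0,-0.011,0],
], newtons=45)

```text
t: 21.22
eef_pos: [0.6594, -0.0652, 0.2265]
ee_rot: [3.111, -0.581, -0.286]
force: [10.9, -13.2, -10.2]
width: 0.0236
```

```bash
python3 - <<'E'
from h import *
info(bar(.11,48,.160),True,.019)
E
```

```text
t 21.22 q [ 0.207  0.056 -0.842  1.077 -0.332  0.092] pos [ 0.6594 -0.0652  0.2265] rpy [ 3.111 -0.581 -0.286] F [ 10.9 -13.2 -10.2] w 0.0236
 press: x [0.836 0.007 0.549] y [-0.008 -1.     0.026] z [ 0.549 -0.026 -0.835] tilt 33.31
 tcp press [-0.1745 -0.0015  0.2265] grasp press [-0.1849 -0.001   0.2423]
 tool delta [ 0.0444  0.0009 -0.0602] norm 0.075
```

Emit:
apply_moves([
  [-1,0.007,0.003,-0.01,0],
  [-1,0.0075,0,-0.01,0],
  [-1,0.0075,0,-0.01,0],
  [-1,0.0075,0,-0.01,0],
  [-1,0.007,0,-0.009,0],
  [-1,0.004,0,-0.006,0],
  [-1,0,0,0,0],
])

```text
t: 21.8
eef_pos: [0.6632, -0.0666, 0.2969]
ee_rot: [3.112, -0.585, -0.286]
force: [0.2, -0.9, -7.5]
width: 0.024
```

```bash
python3 - <<'E'
from h import *
from station import eyes
import cv2
s,R=info(bar(.105,40,.160),True,.019)
print((Rz(YAW).T@s['force']).round(1))
for n in("top","scene"):
    f=eyes.grab_frame(n); np.savez(f"pics/{n}4.npz",**{k:f[k] for k in("color","z_map","camera_matrix","extrinsics")}); im=f["color"][:,:,::-1]
    s=im[110:260,190:345] if n=="top" else im[150:290,150:300]
    cv2.imwrite(f"pics/{n}4.png",cv2.resize(s,None,fx=4,fy=4,interpolation=2))
E
```

```text
t 21.8 q [ 0.319  0.002 -0.669  0.726 -0.535  0.39 ] pos [ 0.6632 -0.0666  0.2969] rpy [ 3.112 -0.585 -0.286] F [ 0.2 -0.9 -7.5] w 0.024
 press: x [0.834 0.008 0.552] y [-0.007 -1.     0.025] z [ 0.552 -0.025 -0.833] tilt 33.54
 tcp press [-0.1704 -0.0018  0.2969] grasp press [-0.1809 -0.0013  0.3128]
 tool delta [ 0.0216 -0.001  -0.0035] norm 0.022
[ 0.5 -0.8 -7.5]
```

View pics/top4.png

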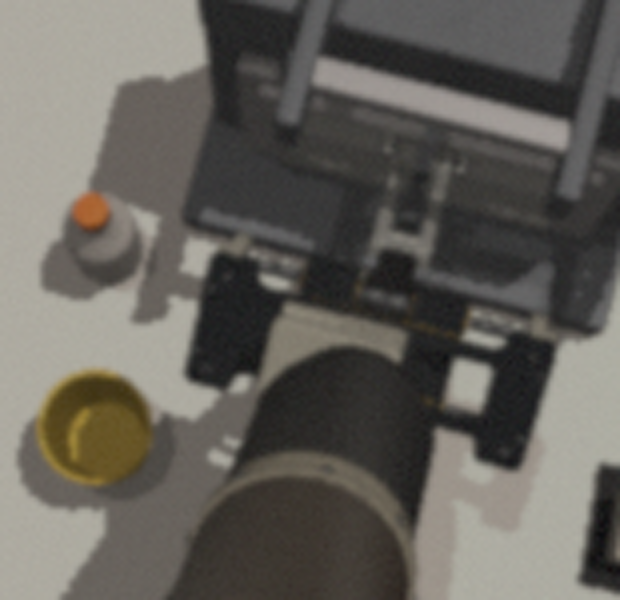

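View pics/scene4.png

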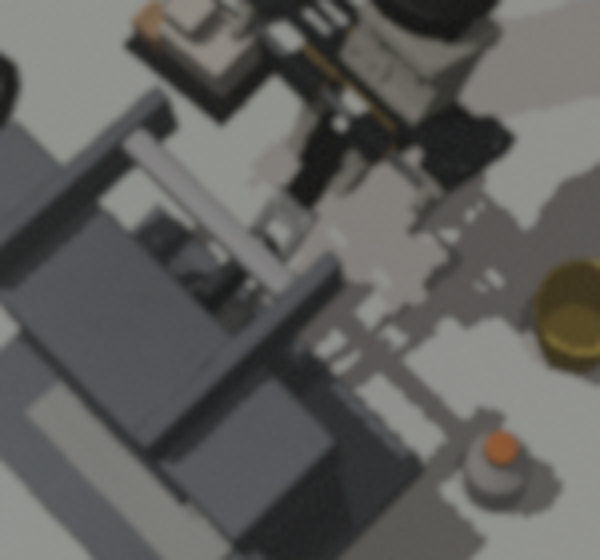

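```bash
cat >> h.py <<'E'
def barpts(f,yw=.02,lo=.12):
    c=w2p(cloud(f).reshape(-1,3)); m=(abs(c[:,1])<yw)&(c[:,0]<-.055)&(c[:,0]>-.2)&(c[:,2]>lo)&(c[:,2]<.40)
    return c[m]
E
python3 - <<'E'
from h import *
import cv2
for n in("top","scene"):
    f=np.load(f"pics/{n}4.npz"); s=barpts(f); s=s[np.argsort(s[:,0])]
    print(n,len(s)); print((s[::max(1,len(s)//25)]*1000).round(0).astype(int).tolist())
    c=w2p(cloud(f).reshape(-1,3)); m=(abs(abs(c[:,1])-.09)<.02)&(abs(c[:,0]+.05)<.012)&(c[:,2]>.09)&(c[:,2]<.27)
    print('guard top z',np.percentile(c[m][:,2],[50,80,90,95,99]).round(3) if m.sum() else None, m.sum())
    f0=np.load(f"pics/{n}0.npz");c=w2p(cloud(f0).reshape(-1,3)); m=(abs(abs(c[:,1])-.09)<.02)&(abs(c[:,0]+.05)<.012)&(c[:,2]>.09)&(c[:,2]<.27)
    print('before',np.percentile(c[m][:,2],[50,80,90,95,99]).round(3) if m.sum() else None, m.sum())
    P=[bar(.105,49,d) for d in(.02,.095,.112,.172)]
    im=f["color"][:,:,::-1].copy()
    for p,col in zip(P,[(0,255,255),(255,0,0),(0,255,0),(0,0,255)]):
        u=proj(f,p2w(p)); cv2.circle(im,tuple(np.round((u+.5)*8).astype(int)),8,col,-1,shift=3)
    u=proj(f,p2w([-.102,0,.256])); cv2.circle(im,tuple(np.round((u+.5)*8).astype(int)),8,(255,0,255),-1,shift=3)
    s=im[130:230,240:340] if n=="top" else im[170:250,190:270]
    cv2.imwrite(f"pics/{n}4b.png",cv2.resize(s,None,fx=6,fy=6,interpolation=0))
E
```

```text
top 814
[[-199, 18, 385], [-194, 15, 384], [-191, 2, 321], [-189, -9, 326], [-177, -14, 323], [-169, -13, 305], [-162, -4, 304], [-153, -12, 295], [-147, 14, 279], [-139, -12, 277], [-133, 7, 270], [-122, 12, 263], [-115, 11, 252], [-106, 10, 250], [-97, -5, 251], [-91, 16, 235], [-90, 15, 378], [-88, 19, 393], [-85, -5, 279], [-82, 16, 392], [-80, 12, 395], [-77, -3, 391], [-74, -10, 207], [-69, 13, 216], [-63, 6, 209], [-57, -14, 208]]
guard top z [0.207 0.22  0.232 0.235 0.237] 207
before [0.121 0.222 0.232 0.233 0.237] 161
scene 757
[[-200, -12, 379], [-192, -14, 349], [-188, -11, 339], [-186, -10, 323], [-182, -13, 340], [-179, -7, 319], [-175, 0, 316], [-170, -7, 311], [-166, -3, 305], [-160, 3, 303], [-153, 13, 288], [-145, -17, 279], [-140, 10, 283], [-135, 2, 278], [-129, -17, 268], [-120, -8, 262], [-113, 7, 263], [-87, 14, 235], [-83, -6, 397], [-80, -11, 395], [-77, -19, 392], [-74, 3, 397], [-71, -12, 395], [-69, 18, 218], [-63, 3, 216], [-57, 7, 249]]
guard top z None 0
before None 0
```

View pics/top4b.png

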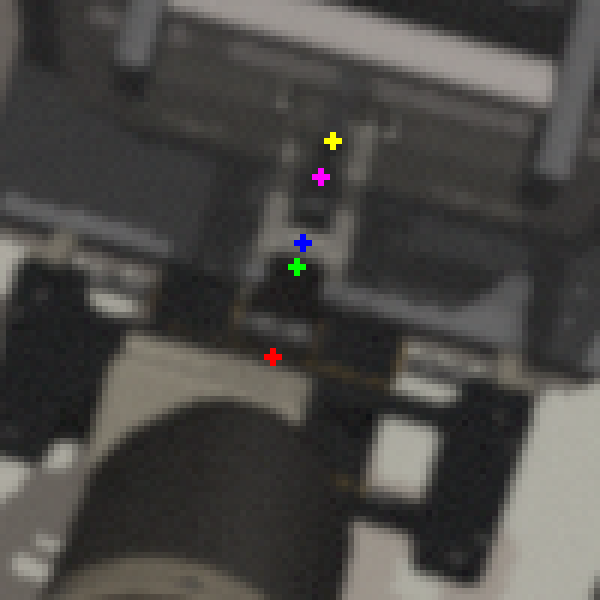

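View pics/scene4b.png

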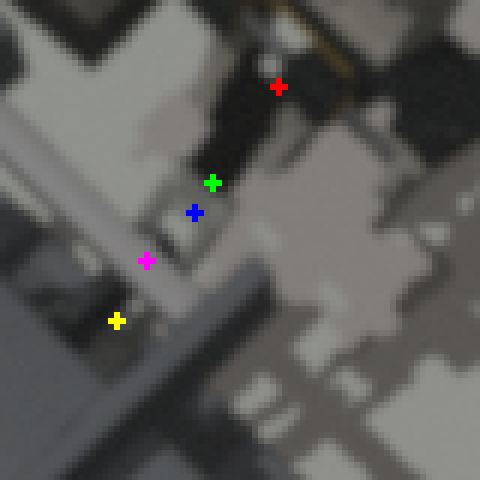

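Emit:
apply_moves([
  [-1,0.005,-0.0005,-0.001,0],
  [-1,0.008,-0.0005,-0.0015,0],
  [-1,0.0086,0,-0.001,0],
  [-1,0.007,0,-0.0005,0],
  [-1,0.007,0,-0.0005,0],
  [-1,0,0,0,0],
])

```text
t: 22.4
eef_pos: [0.6905, -0.0747, 0.3209]
ee_rot: [3.111, -0.585, -0.287]
force: [2.1, -6.9, -7.9]
width: 0.0245
```

```bash
python3 - <<'E'
from h import *
s,R=info(bar(.105,27,.160),True,.019)
print((Rz(YAW).T@s['force']).round(1),s['moment'])
E
```

```text
t 22.4 q [ 0.306  0.034 -0.561  0.647 -0.588  0.492] pos [ 0.6905 -0.0747  0.3209] rpy [ 3.111 -0.585 -0.287] F [ 2.1 -6.9 -7.9] w 0.0245
 press: x [0.833 0.006 0.553] y [-0.009 -1.     0.026] z [ 0.552 -0.027 -0.833] tilt 33.55
 tcp press [-0.142  -0.0016  0.3209] grasp press [-0.1525 -0.0011  0.3367]
 tool delta [ 0.0209 -0.0009  0.0008] norm 0.021
[ 4.  -6.  -7.9] [ 0.04093959  3.06453388 -0.59930779]
```

Emit:
apply_moves([
  [-1,0.006,0.001,0,0],
  [-1,0.006,0,0,0],
  [-1,0.006,0,0.001,0],
  [-1,0.003,0,0,0],
  [-1,0,0,0,0],
])

```text
t: 22.82
eef_pos: [0.7075, -0.08, 0.3316]
ee_rot: [3.112, -0.586, -0.286]
force: [0.6, -5.1, -10.2]
width: 0.0237
```

```bash
python3 - <<'E'
from h import *
from station import eyes
import cv2
s,R=info(bar(.07,26,.160),True,.019)
print((Rz(YAW).T@s['force']).round(1))
for n in("top","scene"):
    f=eyes.grab_frame(n); np.savez(f"pics/{n}5.npz",**{k:f[k] for k in("color","z_map","camera_matrix","extrinsics")}); 
    im=f["color"][:,:,::-1].copy(); s=barpts(f); s=s[np.argsort(s[:,0])]; s=s[s[:,2]<.37]
    print((s[::max(1,len(s)//25)]*1000).round(0).astype(int).tolist())
    cl=im.copy()
    for p,col in zip([bar(.105,27,d) for d in(.02,.095,.112,.172)]+[[-.102,0,.256]],[(0,255,255),(255,0,0),(0,255,0),(0,0,255),(255,0,255)]):
        u=proj(f,p2w(p)); cv2.circle(im,tuple(np.round((u+.5)*8).astype(int)),6,col,-1,shift=3)
    if n=="top": im,cl=im[120:220,240:330],cl[120:220,240:330]
    else: im,cl=im[170:250,180:260],cl[170:250,180:260]
    cv2.imwrite(f"pics/{n}5b.png",cv2.resize(np.hstack([im,cl]),None,fx=4.4,fy=4.4,interpolation=2))
E
```

```text
t 22.82 q [ 0.293  0.057 -0.503  0.61  -0.609  0.546] pos [ 0.7075 -0.08    0.3316] rpy [ 3.112 -0.586 -0.286] F [  0.6  -5.1 -10.2] w 0.0237
 press: x [0.833 0.007 0.553] y [-0.008 -1.     0.025] z [ 0.553 -0.025 -0.833] tilt 33.58
 tcp press [-0.1241 -0.0016  0.3316] grasp press [-0.1347 -0.0011  0.3474]
 tool delta [-0.0165 -0.002   0.0293] norm 0.034
[  2.1  -4.7 -10.2]
[[-142, 7, 358], [-140, 10, 359], [-138, -8, 359], [-124, -8, 339], [-120, -16, 343], [-117, 9, 322], [-114, -9, 317], [-106, -17, 291], [-103, 6, 285], [-96, 10, 276], [-93, 2, 259], [-92, -1, 257], [-89, 13, 261], [-85, 0, 271], [-82, -1, 280], [-78, -1, 276], [-74, -13, 232], [-72, -1, 281], [-69, -6, 276], [-67, -15, 218], [-65, 11, 213], [-62, -15, 207], [-59, 5, 215], [-57, -18, 214], [-57, -11, 204], [-55, 6, 213]]
[[-149, -10, 368], [-140, -2, 354], [-136, 15, 365], [-133, 13, 360], [-131, -8, 354], [-129, -13, 356], [-127, 11, 345], [-125, -11, 337], [-122, -14, 351], [-120, -17, 344], [-117, 7, 333], [-116, 0, 322], [-113, 19, 299], [-110, 19, 305], [-109, 13, 305], [-106, 19, 296], [-104, 17, 296], [-84, 5, 262], [-80, 6, 241], [-78, 17, 244], [-74, -2, 276], [-70, 5, 274], [-67, 19, 213], [-64, 7, 242], [-61, 6, 248], [-58, 11, 204]]
```

View pics/top5b.png

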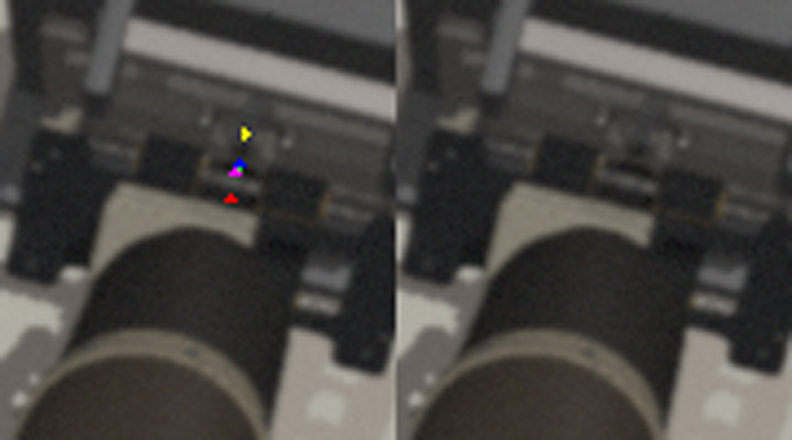

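View pics/scene5b.png

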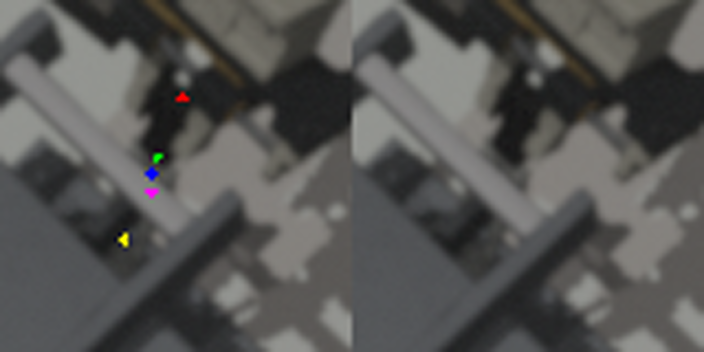

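Emit:
apply_moves([
  [-1,0.004,0.001,0.0005,0],
  [-1,0.002,0,0.0,0],
  [-1,-0.002,0,0.003,0],
  [-1,-0.0028,0,0.0042,0],
  [-1,-0.0028,0,0.0042,0],
  [-1,-0.0028,0,0.0042,0],
  [-1,0,0,0,0],
])

```text
t: 23.5
eef_pos: [0.7119, -0.0816, 0.3144]
ee_rot: [3.113, -0.586, -0.285]
force: [2.6, 3.4, -8.7]
width: 0.0241
```

```bash
python3 - <<'E'
from h import *
s,R=info(bar(.0699,25,.160),True,.019)
print((Rz(YAW).T@s['force']).round(1))
E
```

```text
t 23.5 q [ 0.279  0.074 -0.532  0.642 -0.563  0.518] pos [ 0.7119 -0.0816  0.3144] rpy [ 3.113 -0.586 -0.285] F [ 2.6  3.4 -8.7] w 0.0241
 press: x [0.833 0.009 0.553] y [-0.006 -1.     0.024] z [ 0.553 -0.023 -0.833] tilt 33.58
 tcp press [-0.1195 -0.0019  0.3144] grasp press [-0.1301 -0.0015  0.3302]
 tool delta [-0.0081 -0.0018  0.0129] norm 0.015
[ 1.5  4.  -8.7]
```

Emit:
apply_moves([
  [-1,-0.0017,0,0.0025,0],
  [-1,-0.0017,0,0.0025,0],
  [-1,-0.0017,0,0.0025,0],
  [-1,0,0,0,0],
])

```text
t: 23.83
eef_pos: [0.7119, -0.0817, 0.3063]
ee_rot: [3.113, -0.587, -0.285]
force: [2.7, 4.9, -9.0]
width: 0.0241
```

```bash
python3 - <<'E'
from h import *
s,R=info(bar(.0699,25,.160),True,.019)
print((Rz(YAW).T@s['force']).round(1))
E
```

```text
t 23.83 q [ 0.274  0.079 -0.551  0.665 -0.54   0.495] pos [ 0.7119 -0.0817  0.3063] rpy [ 3.113 -0.587 -0.285] F [ 2.7  4.9 -9. ] w 0.0241
 press: x [0.833 0.008 0.554] y [-0.006 -1.     0.024] z [ 0.554 -0.023 -0.832] tilt 33.63
 tcp press [-0.1195 -0.002   0.3063] grasp press [-0.13   -0.0015  0.3221]
 tool delta [-0.0037 -0.0017  0.0061] norm 0.007
[ 1.2  5.5 -9. ]
```

Emit:
apply_moves([
  [-1,-0.0014,-0.001,0.0021,0],
  [-1,-0.0014,0,0.0021,0],
  [-1,0,0,0,0],
])

```text
t: 24.08
eef_pos: [0.7119, -0.0816, 0.3017]
ee_rot: [3.112, -0.587, -0.285]
force: [2.3, 3.5, -7.9]
width: 0.024
```

```bash
python3 - <<'E'
from h import *
s,R=info(bar(.0699,25,.160),True,.019)
print((Rz(YAW).T@s['force']).round(1))
E
```

```text
t 24.08 q [ 0.271  0.082 -0.563  0.68  -0.529  0.479] pos [ 0.7119 -0.0816  0.3017] rpy [ 3.112 -0.587 -0.285] F [ 2.3  3.5 -7.9] w 0.024
 press: x [0.833 0.008 0.554] y [-0.007 -1.     0.025] z [ 0.554 -0.024 -0.832] tilt 33.64
 tcp press [-0.1195 -0.0019  0.3017] grasp press [-0.13   -0.0015  0.3175]
 tool delta [-0.0011 -0.0016  0.0023] norm 0.003
[ 1.2  4.  -7.9]
```

Emit:
apply_moves([
  [-1,-0.0014,0,0.0021,0],
  [-1,-0.0008,0,0.0012,0],
  [-1,0,0,0,0],
])

```text
t: 24.33
eef_pos: [0.7127, -0.0818, 0.3015]
ee_rot: [3.113, -0.592, -0.286]
force: [-7.0, 4.1, 5.0]
width: 0.024
```

```bash
python3 - <<'E'
from h import *
s,R=info(bar(.0699,25,.160),True,.019)
print((Rz(YAW).T@s['force']).round(1))
E
```

```text
t 24.33 q [ 0.268  0.081 -0.569  0.693 -0.52   0.468] pos [ 0.7127 -0.0818  0.3015] rpy [ 3.113 -0.592 -0.286] F [-7.   4.1  5. ] w 0.024
 press: x [0.83  0.008 0.558] y [-0.006 -1.     0.023] z [ 0.558 -0.023 -0.83 ] tilt 33.91
 tcp press [-0.1187 -0.0018  0.3015] grasp press [-0.1293 -0.0014  0.3173]
 tool delta [-0.0016 -0.0015  0.0017] norm 0.003
[-7.9  1.9  5. ]
```

```bash
python3 - <<'E'
from h import *
from station import eyes
import cv2
for n in("top","scene"):
    f=eyes.grab_frame(n); np.savez(f"pics/{n}6.npz",**{k:f[k] for k in("color","z_map","camera_matrix","extrinsics")}); 
    im=f["color"][:,:,::-1].copy(); c=w2p(cloud(f).reshape(-1,3))
    m=(abs(abs(c[:,1]))<.02)&(c[:,0]<-.055)&(c[:,0]>-.14)&(c[:,2]>.12)&(c[:,2]<.345); s=c[m]; s=s[np.argsort(s[:,0])]
    print(len(s),(s[::max(1,len(s)//25)]*1000).round(0).astype(int).tolist())
    cl=im.copy()
    for p,col in zip([bar(.07,25,d) for d in(.02,.095,.112,.172)]+[[-.102,0,.256]],[(0,255,255),(255,0,0),(0,255,0),(0,0,255),(255,0,255)]):
        u=proj(f,p2w(p)); cv2.circle(im,tuple(np.round((u+.5)*8).astype(int)),6,col,-1,shift=3)
    if n=="top": im,cl=im[120:220,240:330],cl[120:220,240:330]
    else: im,cl=im[170:250,180:260],cl[170:250,180:260]
    cv2.imwrite(f"pics/{n}6b.png",cv2.resize(np.hstack([im,cl]),None,fx=4.4,fy=4.4,interpolation=2))
E
```

```text
233 [[-140, 12, 343], [-137, -3, 324], [-135, -5, 330], [-133, -2, 329], [-117, -2, 303], [-114, 1, 298], [-111, -4, 290], [-107, -14, 274], [-97, -5, 252], [-94, -2, 248], [-92, -3, 263], [-91, 1, 276], [-89, 11, 233], [-85, -3, 275], [-82, 0, 272], [-79, -19, 215], [-75, 16, 206], [-72, 4, 279], [-70, 5, 183], [-68, -1, 278], [-67, -3, 275], [-64, -5, 276], [-62, -17, 176], [-58, 7, 168], [-57, -10, 183], [-56, 11, 179]]
339 [[-140, -1, 328], [-134, -11, 328], [-131, 5, 332], [-129, -2, 324], [-127, -13, 336], [-125, 2, 324], [-123, -19, 325], [-121, -11, 313], [-119, 3, 314], [-117, -11, 312], [-115, 2, 302], [-113, -18, 314], [-111, -16, 313], [-110, -11, 312], [-108, 18, 272], [-89, -16, 239], [-84, 6, 241], [-81, -2, 278], [-79, 7, 267], [-76, 6, 262], [-72, 8, 275], [-69, -9, 181], [-66, 12, 187], [-64, -7, 186], [-61, -2, 176], [-59, 10, 178], [-56, 7, 263]]
```

View pics/scene6b.png

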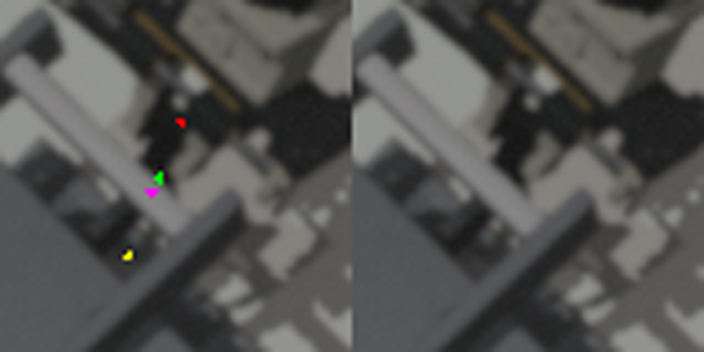

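View pics/top6b.png

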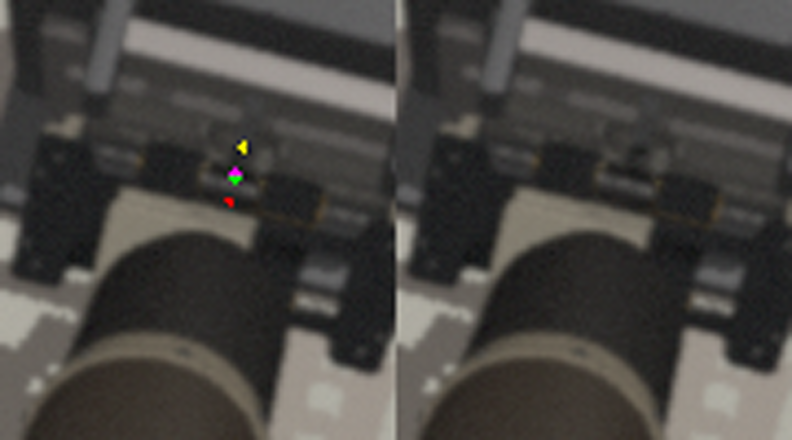

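Emit:
apply_moves([
  [-1,-0.0005,0,-0.001,0],
  [-1,0,0,0,0],
  [-0.42,0,0,0,0],
  [-0.38,0,0,0,0],
  [-0.34,0,0,0,0],
  [-0.3,0,0,0,0],
], newtons=10)

```text
t: 24.93
eef_pos: [0.7104, -0.0819, 0.2978]
ee_rot: [3.111, -0.586, -0.286]
force: [-0.5, -0.3, -0.5]
width: 0.0297
```

```bash
python3 - <<'E'
from h import *
s,R=info()
print((Rz(YAW).T@s['force']).round(1))
E
```

```text
t 24.93 q [ 0.269  0.083 -0.572  0.69  -0.521  0.469] pos [ 0.7104 -0.0819  0.2978] rpy [ 3.111 -0.586 -0.286] F [-0.5 -0.3 -0.5] w 0.0297
 press: x [0.833 0.008 0.553] y [-0.007 -1.     0.026] z [ 0.553 -0.025 -0.833] tilt 33.56
 tcp press [-0.1209 -0.0026  0.2978] grasp press [-0.1314 -0.0022  0.3136]
[-0.4 -0.4 -0.5]
```

Emit:
apply_moves([
  [0.1,0,0,0,0],
  [0.1,0,0,0,0],
  [0.1,0,0,0,0],
  [0.1,0,0,0,0],
  [0.1,0,0,-0.008,0],
  [0.1,-0.002,0,-0.015,0],
  [0.1,-0.003,0,-0.02,0],
  [0.1,-0.005,0,-0.025,0],
  [0.1,-0.005,0,-0.03,0],
  [0.1,-0.005,0,-0.03,0],
])

```text
t: 25.77
eef_pos: [0.6266, -0.0531, 0.3945]
ee_rot: [3.112, -0.585, -0.286]
force: [0.3, -0.3, 1.4]
width: 0.0488
```

Emit:
apply_moves([
  [0.1,-0.01,0,-0.03,0],
  [0.1,-0.015,0,-0.03,0],
  [0.1,-0.015,0,-0.03,0],
  [0.1,-0.015,0,-0.025,0],
  [0.1,-0.01,0,-0.015,0],
  [0.1,0,0,0,0],
])

```text
t: 26.27
eef_pos: [0.506, -0.0136, 0.4694]
ee_rot: [3.118, -0.59, -0.287]
force: [-0.2, -0.7, 0.2]
width: 0.048
```

```bash
python3 - <<'E'
from h import *
from station import eyes,outline_of
import cv2
s,R=info()
for n in("top","scene"):
    f=eyes.grab_frame(n); np.savez(f"pics/{n}7.npz",**{k:f[k] for k in("color","z_map","camera_matrix","extrinsics")}); 
    im=f["color"][:,:,::-1].copy(); c=w2p(cloud(f).reshape(-1,3))
    m=(abs(abs(c[:,1]))<.02)&(c[:,0]<-.055)&(c[:,0]>-.16)&(c[:,2]>.12)&(c[:,2]<.345); s=c[m]; s=s[np.argsort(s[:,0])]
    print(len(s),(s[::max(1,len(s)//25)]*1000).round(0).astype(int).tolist())
    cl=im.copy()
    for p,col in zip([bar(.07,25,d) for d in(.02,.095,.112,.172)]+[[-.102,0,.256]],[(0,255,255),(255,0,0),(0,255,0),(0,0,255),(255,0,255)]):
        u=proj(f,p2w(p)); cv2.circle(im,tuple(np.round((u+.5)*8).astype(int)),6,col,-1,shift=3)
    if n=="top": im,cl=im[120:220,240:330],cl[110:260,190:345]
    else: im,cl=im[170:250,180:260],cl[110:290,150:330]
    cv2.imwrite(f"pics/{n}7b.png",cv2.resize(im,None,fx=6,fy=6,interpolation=2))
    cv2.imwrite(f"pics/{n}7c.png",cv2.resize(cl,None,fx=3.3,fy=3.3,interpolation=2))
    for l in("cup","house_model","glue"): print(n,l,[(r["score"],r["extent"]) for r in outline_of(l,f)][:1])
E
```

```text
t 26.27 q [ 0.724 -0.353 -0.527  0.56  -1.143  0.382] pos [ 0.506  -0.0136  0.4694] rpy [ 3.118 -0.59  -0.287] F [-0.2 -0.7  0.2] w 0.048
 press: x [0.831 0.007 0.556] y [-0.005 -1.     0.02 ] z [ 0.556 -0.019 -0.831] tilt 33.8
 tcp press [-0.3363  0.0032  0.4694] grasp press [-0.3468  0.0036  0.4852]
306 [[-144, -7, 327], [-141, 1, 326], [-138, 9, 328], [-136, 0, 329], [-133, 10, 327], [-130, 8, 325], [-126, 5, 322], [-121, 5, 311], [-115, -4, 296], [-112, 15, 272], [-109, -17, 274], [-103, 9, 262], [-98, 0, 250], [-94, 13, 243], [-92, 1, 277], [-89, 4, 272], [-85, 3, 278], [-80, 15, 213], [-75, -13, 205], [-72, 7, 180], [-69, 5, 181], [-66, 6, 180], [-63, 7, 179], [-58, 14, 183], [-57, -14, 165], [-56, 6, 182]]
top cup [(0.61, [198.1, 200.2, 229.8, 233.2])]
top house_model [(0.92, [335.1, 227.4, 379.2, 264.9])]
top glue [(0.74, [203.5, 157.5, 224.0, 180.7])]
304 [[-140, -6, 324], [-136, 13, 323], [-133, 14, 322], [-130, 6, 329], [-127, 4, 323], [-125, 10, 324], [-123, 14, 302], [-120, -7, 306], [-118, 8, 309], [-115, 6, 300], [-112, 14, 282], [-111, 13, 292], [-108, 10, 282], [-106, -7, 283], [-86, 15, 231], [-83, 7, 238], [-80, 3, 274], [-77, 7, 280], [-75, 19, 205], [-71, 8, 248], [-69, 7, 271], [-66, 12, 187], [-64, 15, 189], [-62, -4, 190], [-60, 4, 171], [-57, 6, 238]]
scene cup [(0.85, [282.9, 216.9, 308.3, 242.4])]
scene house_model [(0.67, [209.7, 195.2, 221.2, 234.8])]
scene glue [(0.62, [268.4, 262.4, 283.4, 281.2])]
```

View pics/scene7b.png

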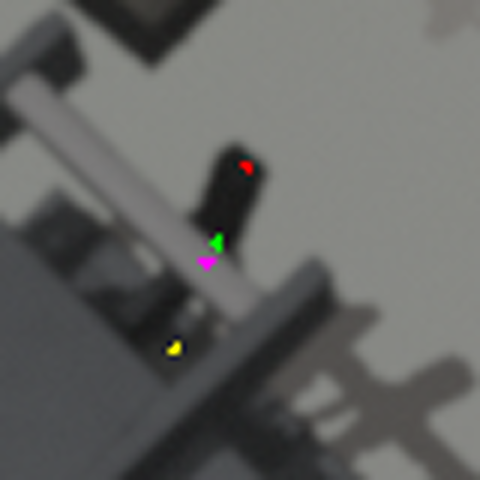

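View pics/top7b.png

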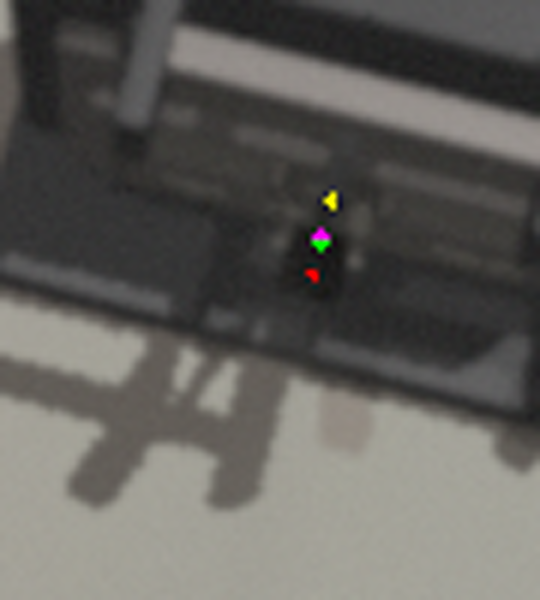

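View pics/top7c.png

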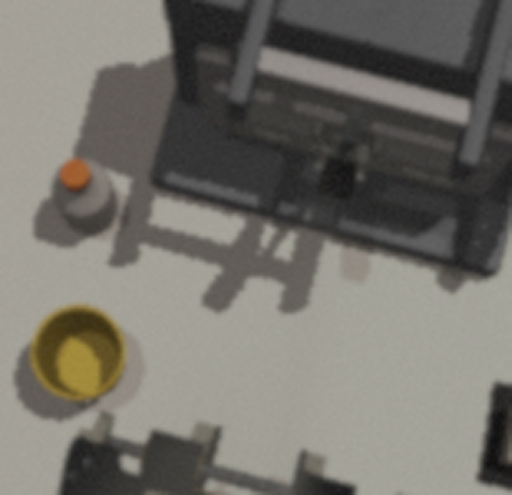

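```bash
python3 - <<'E'
from h import *
from station import job,arm
a=np.load("pics/top0.npz");b=np.load("pics/top7.npz")
for nm,(x0,y0,x1,y1) in dict(house=(335,226,380,263),glue=(206,156,222,180),cup=(200,202,230,233)).items():
    za=a["color"][y0:y1,x0:x1].astype(float).mean(2);zb=b["color"][y0:y1,x0:x1].astype(float).mean(2)
    import cv2; print(nm,cv2.phaseCorrelate(za,zb))
sa=a["z_map"];sb=b["z_map"]
print(job.job_done(), arm.get_state()['t'])
E
```

```text
house ((0.3962840004121162, 0.01286766890578761), 1.0107080900387087)
glue ((0.14644007913503998, 0.09835928569594721), 0.9867291193888515)
cup ((-0.18540259692563943, -0.048783254940889975), 1.014619462591572)
the job is handed in; nothing more can be done
the job is handed in; nothing more can be done
```

I lifted the guard by its slotted bar, swung the bar in over the lip, lowered it gently until the cross-rod was down in the notch, let go and backed the arm away. I handed the job in at about 26.3 s, against the 51 s limit.

**Tool tilt:** the moves cannot tilt the tool, so I tilted it by pushing against the arm's reach limits. That ended at about 33.6°, just under the advised 35–50°, because more tilt could not be held at the bar's starting position. By calculation it left about 8 mm to the cheeks at the tightest point.

**Lift and lowering:** the bar carried about 8–10 N. On the way down, the load on the tool only came off below lip height. By the model, the cross-rod stopped about 2 mm above its nominal seat. That means it reached the notch and did not rest on the lip.

**After letting go:**
- **Force on the tool:** this went to about zero, and the arm was well clear of the press.
- **Guard and bar:** depth images showed the guard still up, about 0.07 m, with the bar leaning about 25°. The grip lay where the hooked position predicts.
- **Cup, card model and glue bottle:** comparing the first and last top pictures, none had shifted by more than 0.4 px, about 1 mm.

**Checks that failed or disagreed:**
- The scene-camera network labelled the bar as the card model, so I ignored that reading and relied on the top picture.
- The seated rod itself is hidden in the pictures. Its position comes from the force change and the bar's position.
- Lean estimates from the depth images scattered by a few degrees, within the seated range.

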